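# Put away the smelling game

### The arm

A 6-joint arm with a two-finger parallel gripper is mounted at the origin on the work surface. World frame = base frame: x ahead of the robot, y to its left, z up, the work surface at z = 0. Lengths are in mm, angles in degrees, forces in N, time in s.
With the tool pointing down it reaches from about 300 to 850 mm from the base axis. Payload 4.2 kg.
Tool frame: the origin (TCP) lies midway between the tips of the shut fingers; the grasp point (between the pads) lies env.hold_point_z behind it (env.hold_point_z is the distance from the TCP to the grasp point, in mm); z points along the fingers, y is the line along which they close (so a half turn about z gives the same grasp; the last joint's range is limited). The gripper opens to 91 mm and grips with 3 to 60 N. Pads are 32 mm wide; open, the fingers measure 118 mm over their backs; the gripper's body (76 mm by 178 mm) begins 60 mm behind the grasp point.
Start: joints at [-65.833, 18.312, 89.639, -0, 72.044, -1.146], TCP at [245.856, -519.806, 213.976] pointing down, gripper open.
Joint ranges: [-177.97, 177.97], [-48.28, 115.42], [12.27, 149.76], [-77.06, 257.06], [2.81, 150.46], [-146.56, 146.56]. Speed limits (degrees/s): [147.25, 147.25, 180, 180, 180, 180].

### API

Orientations are given as [roll, pitch, yaw] about the fixed x, y, z axes, in that order (R = Rz(yaw) Ry(pitch) Rx(roll)).
In Python, from workcell import env, viewer, spotter gives the robot as it stands.
- The arm moves only by the tool apply_moves, never from a script. Its arguments are lists of equal length, an entry for each row: "delta_pos": the shift along the world's x, y, z normalised to -1 to 1, where 1 is 120 mm, a list of three; "rot": the turn, a rotation vector about the world's x, y, z normalised to -1 to 1, where 1 is 1.5 rad, a list of three; "hand": the opening, from 0 (shut) to 1 (fully open). A call has 1 to 10 rows; each row is the pose to reach, as a shift and turn from the pose commanded when the call began; what a row does not reach only later rows make up. A row lasts 1/12 s, in which the tool goes at most 41.7 mm and 7.16 degrees, less where a joint would pass 70% of its speed; a pose out of reach is approached as far as the arm can. A call with a number of a shift or a turn outside -1 to 1 is refused whole. A call with a gripper value outside its range is refused whole. The fingers move at their own pace and stop on an object; "newtons" is the grip in N (left out, the last holds). Time passes only in rows, so rows that repeat a pose let the fingers close. It gives the time, the measured TCP pose, the force, the opening and the grip force at its end, in the units of the state.
- env.state(): the state, without advancing time (a new reading comes with each control period).
- viewer.grab_frame(name): name is "scene" or "top" or "wrist"; returns a dict with "pixels" (420x560x3 uint8, red, green, blue), "camera_matrix" (3x3 intrinsics, pixels), "R" (3x3) and "t" (3): a world point X has camera coordinates R X + t; the wrist camera has in their place "mount" (4x4, takes a point from camera to tool coordinates, whose origin is the TCP and whose axes are the flange's). Camera axes: x right, y down, z forward; pixel columns grow to the right and rows downward; lengths in mm; the calibration is good to about 2 mm. A picture is of the moment at which its call begins: read the wrist's pose just before it. There is no depth.
- env.job_done(): hands the job in; it is judged then, once.
Trained networks look in a picture, given as the dict that the camera call returned (one of the last four; its "shot" number tells which), for a name from the list of things; names that differ only in an ending like _2 or _b are one class to them, and where a whole thing is asked for, a point or a joint stands for the part that bears it (a point fixed in the world has none). Each returns a list of dicts, best first, with "score" (0 to 1); they miss things now and then, are a little off and sometimes report something else, mostly with a low value. They report only what shows in the picture. A call takes as long as a camera call. They do not tell look-alikes from the thing itself.
- spotter.trace(picture, query): "mask" (420x560 bool, what is visible of it) and "box" ([centre column, centre row, width, height] in pixels, round what is visible of it).
- spotter.landmark_of(picture, query): "position" ([column, row] in pixels: a listed point, or the origin of a listed thing).
The state is a dict: "time_s": time; "qpos": joint angles; "qvel": joint speeds; "effort": joint torques, N m; "ee_pos": TCP position; "ee_rot": TCP orientation; "force": force on the tool from outside, world axes, zero at the start; "torque": the same for the moment, N m; "gripper_width": finger opening in mm; "gripper_force": force on a finger pad.
Only numpy, scipy, OpenCV 4.12 (cv2) and the standard library are available. Lean on these libraries where they do the work, as an engineer would, in place of code of your own. Each camera call takes 0.05 s, during which the arm holds its last target. There are 200 camera calls.

### The job

The smelling game in the activity room is being put away. First push the tray round on its peg corner until its far side lies flush along the rail, with that corner still beside the peg; next put a cork stopper fully home in every open flask where it stands on the table; then stand each stoppered flask upright in a bay of its own in the tray, set down and not dropped, with the tray still flush along the rail. Leave the other things on the table alone.

Things in the scene. Friction and masses are not known exactly. Their poses are not given: they have to be found in the camera images.
- dock: fixed wooden rail and steel peg on the table. Origin: table height, on the rail's face towards the robot; x points away from the robot, square to that face, y left along it. Rail: 22 mm thick (x 0 to 22), 30 mm high, y from -190 to +25 mm. Peg: 18 mm diameter, 45 mm high, axis at x -10, y +9 mm
- tray: loose flat square wooden tray, 176 x 176 x 14 mm, 0.5 to 0.8 kg, with four bays. Origin: underside of the corner beside peg and rail; it spans x -176..0, y -176..0 mm in its frame. Starts turned 0.3 to 0.6 rad clockwise (from above) from the rail; pushing the corner opposite the origin away from the robot swings it back. Flush: axes parallel to the dock's, origin at dock x 0, y 0 to -20 mm
- bay0 (a point): centre of the floor of one of the tray's four square bays (79 x 79 mm inside, floor 6 mm above the tray's underside, walls and dividers 6 mm thick, rising 8 mm above the floor)
- bay1 (a point): centre of the floor of one of the tray's four square bays (79 x 79 mm inside, floor 6 mm above the tray's underside, walls and dividers 6 mm thick, rising 8 mm above the floor)
- bay2 (a point): centre of the floor of one of the tray's four square bays (79 x 79 mm inside, floor 6 mm above the tray's underside, walls and dividers 6 mm thick, rising 8 mm above the floor)
- bay3 (a point): centre of the floor of one of the tray's four square bays (79 x 79 mm inside, floor 6 mm above the tray's underside, walls and dividers 6 mm thick, rising 8 mm above the floor)
- flask0: loose amber glass flask, 0.17 to 0.3 kg, one of four alike on the left of the table; may be absent. Low, with a heavy foot 68 mm in diameter, 12 mm high; cone narrowing up to 36 mm diameter at 50 mm height; straight neck 36 mm outside diameter from there to the rim at 88 mm; bore 26 mm in diameter, 36 mm deep. Origin: centre of its underside, z up along its axis
- flask1: loose amber glass flask, 0.17 to 0.3 kg, one of four alike on the left of the table; may be absent. Low, with a heavy foot 68 mm in diameter, 12 mm high; cone narrowing up to 36 mm diameter at 50 mm height; straight neck 36 mm outside diameter from there to the rim at 88 mm; bore 26 mm in diameter, 36 mm deep. Origin: centre of its underside, z up along its axis
- flask2: loose amber glass flask, 0.17 to 0.3 kg, one of four alike on the left of the table; may be absent. Low, with a heavy foot 68 mm in diameter, 12 mm high; cone narrowing up to 36 mm diameter at 50 mm height; straight neck 36 mm outside diameter from there to the rim at 88 mm; bore 26 mm in diameter, 36 mm deep. Origin: centre of its underside, z up along its axis
- flask3: loose amber glass flask, 0.17 to 0.3 kg, one of four alike on the left of the table; may be absent. Low, with a heavy foot 68 mm in diameter, 12 mm high; cone narrowing up to 36 mm diameter at 50 mm height; straight neck 36 mm outside diameter from there to the rim at 88 mm; bore 26 mm in diameter, 36 mm deep. Origin: centre of its underside, z up along its axis
- stopper0: loose cork stopper, 25 g, one of four alike, plug down in the rack's holes, flange on its top. Plug 24 mm long, tapering from 23 mm diameter to 17 mm at its foot; flange above it 33 mm across, 4 mm thick; round head 20 mm across, 24 mm high. Origin: centre of the foot, z up. Fits any flask; fully home, its flange lies on the rim, origin 64 mm above the flask's
- stopper1: loose cork stopper, 25 g, one of four alike, plug down in the rack's holes, flange on its top. Plug 24 mm long, tapering from 23 mm diameter to 17 mm at its foot; flange above it 33 mm across, 4 mm thick; round head 20 mm across, 24 mm high. Origin: centre of the foot, z up. Fits any flask; fully home, its flange lies on the rim, origin 64 mm above the flask's
- stopper2: loose cork stopper, 25 g, one of four alike, plug down in the rack's holes, flange on its top. Plug 24 mm long, tapering from 23 mm diameter to 17 mm at its foot; flange above it 33 mm across, 4 mm thick; round head 20 mm across, 24 mm high. Origin: centre of the foot, z up. Fits any flask; fully home, its flange lies on the rim, origin 64 mm above the flask's
- stopper3: loose cork stopper, 25 g, one of four alike, plug down in the rack's holes, flange on its top. Plug 24 mm long, tapering from 23 mm diameter to 17 mm at its foot; flange above it 33 mm across, 4 mm thick; round head 20 mm across, 24 mm high. Origin: centre of the foot, z up. Fits any flask; fully home, its flange lies on the rim, origin 64 mm above the flask's
- rack: fixed wooden block 210 x 50 x 30 mm on the right of the table, with four holes 27 mm in diameter in a row along its x axis at x = -75, -25, 25, 75 mm. Origin: centre of its underside
- mug: bystander: white mug, 80 mm across, 90 mm high; origin at its underside
- tube: bystander: tube of hand cream standing on its cap, about 50 mm wide, 127 mm high; origin at its underside
- tape: bystander: flat roll of tape, 80 mm across, 24 mm high; origin at its underside
- gluestick: bystander: white glue stick standing, 28 mm across, 90 mm high; origin at its underside
There are look-alikes about, which are no part of the job. What is shaped like the stopper2 but pink is not meant.

How it is judged (in metres and radians):
On the way, in this order (a step that is already met when the one before it is completed fails the run):
1. the tray lies flush along the rail, its corner beside the peg (angle between the x axis of tray and the x axis of dock, either way round below 0.06 rad and x of tray in the frame of dock above -0.006 m and y of tray in the frame of dock above -0.03 m), for 0.3 s.
2. every flask has a stopper fully home, while the flasks still stand on the table (((z of stopper0 in the frame of flask0 between 0.056 and 0.067 m and horizontal distance between stopper0 and flask0 below 0.012 m and angle between the z axis of stopper0 and the z axis of flask0, either way round below 0.12 rad) or (z of stopper1 in the frame of flask0 between 0.056 and 0.067 m and horizontal distance between stopper1 and flask0 below 0.012 m and angle between the z axis of stopper1 and the z axis of flask0, either way round below 0.12 rad) or (z of stopper2 in the frame of flask0 between 0.056 and 0.067 m and horizontal distance between stopper2 and flask0 below 0.012 m and angle between the z axis of stopper2 and the z axis of flask0, either way round below 0.12 rad) or (z of stopper3 in the frame of flask0 between 0.056 and 0.067 m and horizontal distance between stopper3 and flask0 below 0.012 m and angle between the z axis of stopper3 and the z axis of flask0, either way round below 0.12 rad)) and height (world z) of each of flask0, flask1, flask2, flask3 below 0.004 m and ((z of stopper0 in the frame of flask1 between 0.056 and 0.067 m and horizontal distance between stopper0 and flask1 below 0.012 m and angle between the z axis of stopper0 and the z axis of flask1, either way round below 0.12 rad) or (z of stopper1 in the frame of flask1 between 0.056 and 0.067 m and horizontal distance between stopper1 and flask1 below 0.012 m and angle between the z axis of stopper1 and the z axis of flask1, either way round below 0.12 rad) or (z of stopper2 in the frame of flask1 between 0.056 and 0.067 m and horizontal distance between stopper2 and flask1 below 0.012 m and angle between the z axis of stopper2 and the z axis of flask1, either way round below 0.12 rad) or (z of stopper3 in the frame of flask1 between 0.056 and 0.067 m and horizontal distance between stopper3 and flask1 below 0.012 m and angle between the z axis of stopper3 and the z axis of flask1, either way round below 0.12 rad)) and ((z of stopper0 in the frame of flask2 between 0.056 and 0.067 m and horizontal distance between stopper0 and flask2 below 0.012 m and angle between the z axis of stopper0 and the z axis of flask2, either way round below 0.12 rad) or (z of stopper1 in the frame of flask2 between 0.056 and 0.067 m and horizontal distance between stopper1 and flask2 below 0.012 m and angle between the z axis of stopper1 and the z axis of flask2, either way round below 0.12 rad) or (z of stopper2 in the frame of flask2 between 0.056 and 0.067 m and horizontal distance between stopper2 and flask2 below 0.012 m and angle between the z axis of stopper2 and the z axis of flask2, either way round below 0.12 rad) or (z of stopper3 in the frame of flask2 between 0.056 and 0.067 m and horizontal distance between stopper3 and flask2 below 0.012 m and angle between the z axis of stopper3 and the z axis of flask2, either way round below 0.12 rad)) and ((z of stopper0 in the frame of flask3 between 0.056 and 0.067 m and horizontal distance between stopper0 and flask3 below 0.012 m and angle between the z axis of stopper0 and the z axis of flask3, either way round below 0.12 rad) or (z of stopper1 in the frame of flask3 between 0.056 and 0.067 m and horizontal distance between stopper1 and flask3 below 0.012 m and angle between the z axis of stopper1 and the z axis of flask3, either way round below 0.12 rad) or (z of stopper2 in the frame of flask3 between 0.056 and 0.067 m and horizontal distance between stopper2 and flask3 below 0.012 m and angle between the z axis of stopper2 and the z axis of flask3, either way round below 0.12 rad) or (z of stopper3 in the frame of flask3 between 0.056 and 0.067 m and horizontal distance between stopper3 and flask3 below 0.012 m and angle between the z axis of stopper3 and the z axis of flask3, either way round below 0.12 rad))), for 0.2 s.
At the end, for the whole second after the job is handed in: Every flask stands upright (within 0.08 rad), at rest on the floor of a bay of its own (within 16 mm of the bay's centre), a stopper home in its neck (flange within 3 mm of the rim); the tray's far side is along the rail (within 0.06 rad, corner within 6 mm of the rail and 30 mm of the peg) (all of step 1 and ((z of stopper0 in the frame of flask0 between 0.056 and 0.067 m and horizontal distance between stopper0 and flask0 below 0.012 m and angle between the z axis of stopper0 and the z axis of flask0, either way round below 0.12 rad) or (z of stopper1 in the frame of flask0 between 0.056 and 0.067 m and horizontal distance between stopper1 and flask0 below 0.012 m and angle between the z axis of stopper1 and the z axis of flask0, either way round below 0.12 rad) or (z of stopper2 in the frame of flask0 between 0.056 and 0.067 m and horizontal distance between stopper2 and flask0 below 0.012 m and angle between the z axis of stopper2 and the z axis of flask0, either way round below 0.12 rad) or (z of stopper3 in the frame of flask0 between 0.056 and 0.067 m and horizontal distance between stopper3 and flask0 below 0.012 m and angle between the z axis of stopper3 and the z axis of flask0, either way round below 0.12 rad)) and (horizontal distance between flask0 and bay0 below 0.016 m or horizontal distance between flask0 and bay1 below 0.016 m or horizontal distance between flask0 and bay2 below 0.016 m or horizontal distance between flask0 and bay3 below 0.016 m) and z of flask0 in the frame of tray between 0.003 and 0.009 m and angle between each of flask0, flask1, flask2, flask3's own z axis and vertical below 0.08 rad and linear speed of each of flask0, flask1, flask2, flask3 below 0.03 m/s and ((z of stopper0 in the frame of flask1 between 0.056 and 0.067 m and horizontal distance between stopper0 and flask1 below 0.012 m and angle between the z axis of stopper0 and the z axis of flask1, either way round below 0.12 rad) or (z of stopper1 in the frame of flask1 between 0.056 and 0.067 m and horizontal distance between stopper1 and flask1 below 0.012 m and angle between the z axis of stopper1 and the z axis of flask1, either way round below 0.12 rad) or (z of stopper2 in the frame of flask1 between 0.056 and 0.067 m and horizontal distance between stopper2 and flask1 below 0.012 m and angle between the z axis of stopper2 and the z axis of flask1, either way round below 0.12 rad) or (z of stopper3 in the frame of flask1 between 0.056 and 0.067 m and horizontal distance between stopper3 and flask1 below 0.012 m and angle between the z axis of stopper3 and the z axis of flask1, either way round below 0.12 rad)) and (horizontal distance between flask1 and bay0 below 0.016 m or horizontal distance between flask1 and bay1 below 0.016 m or horizontal distance between flask1 and bay2 below 0.016 m or horizontal distance between flask1 and bay3 below 0.016 m) and z of flask1 in the frame of tray between 0.003 and 0.009 m and ((z of stopper0 in the frame of flask2 between 0.056 and 0.067 m and horizontal distance between stopper0 and flask2 below 0.012 m and angle between the z axis of stopper0 and the z axis of flask2, either way round below 0.12 rad) or (z of stopper1 in the frame of flask2 between 0.056 and 0.067 m and horizontal distance between stopper1 and flask2 below 0.012 m and angle between the z axis of stopper1 and the z axis of flask2, either way round below 0.12 rad) or (z of stopper2 in the frame of flask2 between 0.056 and 0.067 m and horizontal distance between stopper2 and flask2 below 0.012 m and angle between the z axis of stopper2 and the z axis of flask2, either way round below 0.12 rad) or (z of stopper3 in the frame of flask2 between 0.056 and 0.067 m and horizontal distance between stopper3 and flask2 below 0.012 m and angle between the z axis of stopper3 and the z axis of flask2, either way round below 0.12 rad)) and (horizontal distance between flask2 and bay0 below 0.016 m or horizontal distance between flask2 and bay1 below 0.016 m or horizontal distance between flask2 and bay2 below 0.016 m or horizontal distance between flask2 and bay3 below 0.016 m) and z of flask2 in the frame of tray between 0.003 and 0.009 m and ((z of stopper0 in the frame of flask3 between 0.056 and 0.067 m and horizontal distance between stopper0 and flask3 below 0.012 m and angle between the z axis of stopper0 and the z axis of flask3, either way round below 0.12 rad) or (z of stopper1 in the frame of flask3 between 0.056 and 0.067 m and horizontal distance between stopper1 and flask3 below 0.012 m and angle between the z axis of stopper1 and the z axis of flask3, either way round below 0.12 rad) or (z of stopper2 in the frame of flask3 between 0.056 and 0.067 m and horizontal distance between stopper2 and flask3 below 0.012 m and angle between the z axis of stopper2 and the z axis of flask3, either way round below 0.12 rad) or (z of stopper3 in the frame of flask3 between 0.056 and 0.067 m and horizontal distance between stopper3 and flask3 below 0.012 m and angle between the z axis of stopper3 and the z axis of flask3, either way round below 0.12 rad)) and (horizontal distance between flask3 and bay0 below 0.016 m or horizontal distance between flask3 and bay1 below 0.016 m or horizontal distance between flask3 and bay2 below 0.016 m or horizontal distance between flask3 and bay3 below 0.016 m) and z of flask3 in the frame of tray between 0.003 and 0.009 m); the robot touches nothing.
It fails at once if the mug, the tube, the tape or the glue stick is moved by more than 60 mm (distance of any of mug, tube, tape, gluestick from where it was at the start of the episode above 0.06 m).
It fails at once if a flask is dropped (more than 45 mm above the table and not held) ((height (world z) of flask0 above 0.045 m and contact force between the fingers and flask0 below 0.05 N) or (height (world z) of flask1 above 0.045 m and contact force between the fingers and flask1 below 0.05 N) or (height (world z) of flask2 above 0.045 m and contact force between the fingers and flask2 below 0.05 N) or (height (world z) of flask3 above 0.045 m and contact force between the fingers and flask3 below 0.05 N)).
Of flask0, flask1, flask2, flask3 only 3 to 4 are there at a start; the rules pass over those that are not, and their reading is None.
At some moment in a run one of flask0, flask1, flask2, flask3 may be knocked a few centimetres aside while the robot is not near it.
It also fails if it takes over 210 s, if anything falls off the work surface, if the arm or the gripper's body presses on something with over 40 N, if the wrist force passes 120 N, or if a joint passes its speed limit or range.

## Working session

There is one attempt and no reset: what is moved stays moved. The work goes in short steps, Python scripts to look and compute and a tool call to move; the robot and the scene stay as the last step left them, time stands still between calls to the robot, and variables do not carry over. Pictures are saved under pics/ and viewed, at most 16 in all, crops included, and the job is handed in when it is done.

Besides the shell and the picture viewer there is one more tool, called after ">>>" by a JSON object that holds its "api" and its "payload". apply_moves: Moves the arm, as the interface text tells. Its arguments: {"type":"object","properties":{"delta_pos":{"type":"array"},"rot":{"type":"array"},"hand":{"type":"array"},"newtons":{"type":"number"}},"required":["delta_pos","rot","hand"]}

```bash
ls; mkdir -p pics
cat > h.py <<'E'
import numpy as np, cv2
from workcell import env, viewer, spotter
def save(f,name): cv2.imwrite(f'pics/{name}.png', cv2.cvtColor(f['pixels'],cv2.COLOR_RGB2BGR))
def ray(f,px,z):
    K=np.array(f['camera_matrix']);R=np.array(f['R']);t=np.array(f['t']).ravel()
    d=R.T@np.linalg.solve(K,[px[0],px[1],1.]);c=-R.T@t
    return c+d*(z-c[2])/d[2]
def proj(f,X):
    K=np.array(f['camera_matrix']);R=np.array(f['R']);t=np.array(f['t']).ravel()
    p=K@(R@np.array(X,float)+t);return p[:2]/p[2]
E
python3 - <<'E'
from h import *
print(env.hold_point_z, env.state())
T=viewer.grab_frame('top');save(T,'top0');S=viewer.grab_frame('scene');save(S,'scene0')
for f,n in((T,'top'),(S,'scene')):
    print(n,'cam',-np.array(f['R']).T@np.array(f['t']).ravel())
    for q in['flask0','stopper0','rack','tray','dock','bay0','mug','tube','tape','gluestick']:
        print(q,[(round(d['score'],2),np.round(d['position']).tolist(),np.round(ray(f,d['position'],6 if q=='bay0' else 30-24 if q=='stopper0' else 0)[:2]).tolist()) for d in spotter.landmark_of(f,q)])
E
```

```text
pics
18.8 {'time_s': 0.0, 'qpos': array([-6.58315338e+01,  1.83518023e+01,  8.97094132e+01,  8.44477193e-04,
        7.20431066e+01, -1.14547491e+00]), 'qvel': array([-0.0550953 ,  0.00026414, -0.02064299, -0.02218184,  0.05899223,
       -0.08074004]), 'effort': array([-6.20530955e-04, -4.12460768e+01, -2.31968415e+01,  7.24689220e-02,
        4.55291674e-02, -1.39771223e-04]), 'ee_pos': array([ 245.65020379, -519.30210942,  213.09829478]), 'ee_rot': array([-1.79895715e+02, -2.88820393e-03,  2.53136774e+01]), 'force': array([ 0.94521773, -1.14514845, -0.67867595]), 'torque': array([-0.03432064, -0.00017471,  0.00273634]), 'gripper_force': 0.0, 'gripper_width': 90.92218515761859}
top cam [ 432.73639204  -21.77819454 1155.86446047]
flask0 [(0.76, [115.0, 196.0], [577.0, 359.0]), (0.65, [158.0, 188.0], [599.0, 257.0]), (0.6, [116.0, 254.0], [437.0, 351.0])]
stopper0 [(0.63, [407.0, 265.0], [421.0, -351.0]), (0.62, [448.0, 232.0], [502.0, -450.0]), (0.61, [405.0, 221.0], [528.0, -346.0]), (0.54, [408.0, 203.0], [572.0, -354.0]), (0.44, [407.0, 238.0], [485.0, -351.0]), (0.43, [370.0, 22
[... 1055 characters left out ...]
-335.0]), (0.42, [198.0, 188.0], [502.0, -327.0]), (0.42, [204.0, 199.0], [536.0, -267.0]), (0.42, [169.0, 177.0], [503.0, -461.0])]
rack [(0.86, [195.0, 192.0], [519.0, -325.0])]
tray [(0.78, [240.0, 264.0], [699.0, 13.0])]
dock [(0.94, [247.0, 271.0], [709.0, 45.0])]
bay0 [(0.87, [303.0, 236.0], [521.0, 72.0]), (0.66, [299.0, 257.0], [602.0, 114.0]), (0.59, [272.0, 234.0], [564.0, 5.0]), (0.56, [265.0, 254.0], [639.0, 42.0])]
mug [(0.71, [148.0, 225.0], [722.0, -291.0]), (0.2, [246.0, 268.0], [702.0, 36.0])]
tube [(0.76, [363.0, 320.0], [686.0, 320.0]), (0.32, [150.0, 227.0], [725.0, -280.0])]
tape [(0.58, [281.0, 193.0], [362.0, -116.0])]
gluestick [(0.86, [408.0, 234.0], [347.0, 279.0])]
```

Run:
```python
import cv2,numpy as np
a=cv2.imread('pics/top0.png');b=cv2.imread('pics/scene0.png')
cv2.imwrite('pics/top0z.png',cv2.resize(a[110:310,80:480],(800,400),interpolation=cv2.INTER_CUBIC))
```

```text
(no output)
```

View pics/top0z.png

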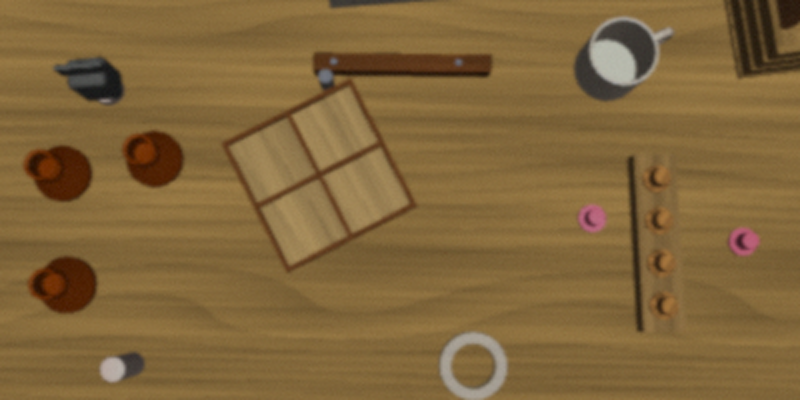

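View pics/scene0.png

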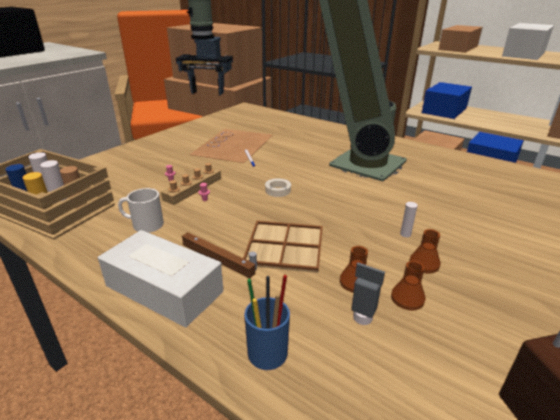

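The top view shows three amber flasks (zoom px 60,173; 155,158; 65,285), four brown corks in the rack (zoom x≈660) and two pink look-alikes (592,218; 743,241) that must be left alone. One tray corner is by the peg, but the tray looks turned further clockwise than the task says. I'll measure it.

```bash
cat >> h.py <<'E'
from scipy.optimize import least_squares
def tray(f):
    """fit 176 square: returns centre, angle (deg mod 90), corners (top face z=14)"""
    d=spotter.trace(f,'tray')[0]; m=d['mask'].astype(np.uint8)
    c=max(cv2.findContours(m,cv2.RETR_EXTERNAL,cv2.CHAIN_APPROX_NONE)[0],key=cv2.contourArea)
    P=np.array([ray(f,p,10)[:2] for p in c[:,0,:]],np.float32)
    (cx,cy),(w,h),a=cv2.minAreaRect(P)
    def sd(v):
        ca,sa=np.cos(v[2]),np.sin(v[2]);D=P-v[:2]
        u=np.abs(np.stack([ca*D[:,0]+sa*D[:,1],-sa*D[:,0]+ca*D[:,1]]))-88
        return np.max(u,0)
    r=least_squares(sd,[cx,cy,np.radians(a)],loss='soft_l1',f_scale=2.)
    v=r.x;ca,sa=np.cos(v[2]),np.sin(v[2])
    C=[v[:2]+np.array([ca*i-sa*j,sa*i+ca*j])*88 for i,j in((1,1),(-1,1),(-1,-1),(1,-1))]
    print('tray score',round(d['score'],2),'wh',round(w),round(h),'ctr',v[:2].round(1),'ang',round(np.degrees(v[2]),1),'corners',np.round(C).tolist(),'res',round(float(np.abs(r.fun).mean()),1))
    return v
def blob(f,q,z,n=8):
    out=[]
    for d in spotter.trace(f,q):
        ys,xs=np.nonzero(d['mask']); px=(xs.mean(),ys.mean())
        rgb=f['pixels'][ys,xs].mean(0)
        out.append((round(d['score'],2),np.round(px,1).tolist(),len(xs),ray(f,px,z)[:2].round(1).tolist(),rgb.round().tolist()))
    return out
E
python3 - <<'E'
from h import *
T=viewer.grab_frame('top');tray(T)
for r in blob(T,'stopper0',44):print(r)
print(blob(T,'rack',25))
d=spotter.trace(T,'dock')[0];c=cv2.findContours(d['mask'].astype(np.uint8),0,2)[0]
c=max(c,key=len)[:,0,:];print('dock',d['score'],d['box'],[ray(T,p,30)[:2].round().tolist() for p in cv2.boxPoints(cv2.minAreaRect(c))])
for d in spotter.trace(T,'flask0')[:4]:
    c=max(cv2.findContours(d['mask'].astype(np.uint8),0,1)[0],key=len)
    print('flask',round(d['score'],2),d['box'])
S=viewer.grab_frame('scene');tray(S)
E
```

```text
tray score 0.87 wh 178 176 ctr [578.6  57.6] ang 28.5 corners [[614.0, 177.0], [459.0, 93.0], [543.0, -62.0], [698.0, 22.0]] res 1.3
(0.68, [407.5, 199.5], 147, [574.9, -341.6], [123.0, 87.0, 46.0])
(0.68, [375.4, 218.8], 149, [528.2, -266.0], [166.0, 93.0, 109.0])
(0.64, [411.4, 263.0], 142, [426.4, -349.1], [125.0, 88.0, 47.0])
(0.55, [450.7, 230.2], 185, [504.4, -442.2], [153.0, 83.0, 93.0])
(0.49, [408.4, 220.0], 149, [526.6, -343.3], [125.0, 88.0, 46.0])
[(0.82, [406.6, 230.6], 1526, [502.8, -344.3], [116.0, 91.0, 54.0])]
dock 0.75 [279.9, 145.2, 89.5, 14.8] [[721.0, 66.0], [725.0, -143.0], [686.0, -144.0], [682.0, 65.0]]
flask 0.85 [110.0, 252.7, 31.5, 31.7]
flask 0.76 [156.6, 188.1, 34.5, 29.0]
flask 0.72 [109.9, 196.5, 37.8, 30.8]
flask 0.21 [407.1, 231.6, 30.8, 88.5]
tray score 0.57 wh 194 177 ctr [581.4  56.4] ang 27.4 corners [[619.0, 175.0], [463.0, 94.0], [544.0, -62.0], [700.0, 19.0]] res 5.9
```

Run:
```python
import cv2,numpy as np
a=cv2.imread('pics/top0.png')
A=cv2.resize(a[125:250,180:340],(768,600),interpolation=cv2.INTER_CUBIC)
cv2.imwrite('pics/tr0.png',A)
```

```text
(no output)
```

View pics/tr0.png

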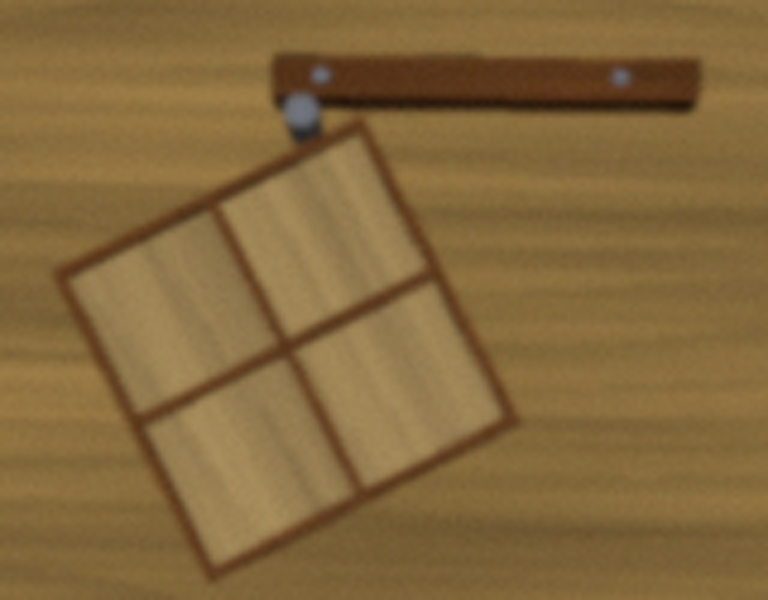

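The tray's y=0 side rests on the peg with the corner at about (698, 20). It is about 61° from flush, so it needs a counter-clockwise swing. I'll move the shut fingers to just off the near side, next to the opposite corner.

>>> {"api": "apply_moves", "payload": {"delta_pos": [[0.297, 0.92, 0], [0.297, 0.92, 0], [0.297, 0.92, 0], [0.297, 0.92, 0]], "rot": [[0, 0, -0.294], [0, 0, -0.294], [0, 0, -0.294], [0, 0, -0.294]], "hand": [0, 0, 0, 0], "newtons": 20}}

```text
time_s: 1.83
ee_pos: [282.1, -404.0, 214.1]
ee_rot: [-179.8, -0.0, -0.1]
force: [-0.1, 1.0, -0.7]
gripper_width: 67.8
gripper_force: 0.0
```

>>> {"api": "apply_moves", "payload": {"delta_pos": [[0.297, 0.92, 0], [0.297, 0.92, 0], [0.297, 0.92, 0]], "rot": [[0, 0, 0], [0, 0, 0], [0, 0, 0]], "hand": [0, 0, 0]}}

```text
time_s: 2.08
ee_pos: [317.1, -296.8, 213.9]
ee_rot: [-179.9, -0.0, 0.0]
force: [1.2, -0.2, 0.7]
gripper_width: 47.4
gripper_force: 0.0
```

>>> {"api": "apply_moves", "payload": {"delta_pos": [[0.297, 0.92, 0], [0.297, 0.92, 0], [0.297, 0.92, 0]], "rot": [[0, 0, 0], [0, 0, 0], [0, 0, 0]], "hand": [0, 0, 0]}}

```text
time_s: 2.33
ee_pos: [352.9, -186.2, 214.2]
ee_rot: [-180.0, -0.0, 0.1]
force: [-0.2, -0.6, 0.2]
gripper_width: 27.2
gripper_force: 0.0
```

>>> {"api": "apply_moves", "payload": {"delta_pos": [[0.297, 0.92, 0], [0.297, 0.92, 0], [0.297, 0.92, 0]], "rot": [[0, 0, 0], [0, 0, 0], [0, 0, 0]], "hand": [0, 0, 0]}}

```text
time_s: 2.58
ee_pos: [388.7, -75.7, 214.4]
ee_rot: [-180.0, -0.1, 0.1]
force: [-0.1, -0.3, -0.7]
gripper_width: 7.3
gripper_force: 0.0
```

>>> {"api": "apply_moves", "payload": {"delta_pos": [[0.297, 0.92, 0], [0.297, 0.92, 0], [0.297, 0.92, 0]], "rot": [[0, 0, 0], [0, 0, 0], [0, 0, 0]], "hand": [0, 0, 0]}}

```text
time_s: 2.83
ee_pos: [424.5, 34.9, 214.3]
ee_rot: [-180.0, -0.1, 0.1]
force: [0.3, -0.8, -0.2]
gripper_width: 0.4
gripper_force: 0.0
```

>>> {"api": "apply_moves", "payload": {"delta_pos": [[0.297, 0.92, 0], [0.297, 0.92, 0], [0.297, 0.92, 0], [0.297, 0.92, 0]], "rot": [[0, 0, 0], [0, 0, 0], [0, 0, 0], [0, 0, 0]], "hand": [0, 0, 0, 0]}}

```text
time_s: 3.17
ee_pos: [461.6, 147.7, 213.9]
ee_rot: [-179.8, -0.1, 0.3]
force: [0.0, -0.4, -0.1]
gripper_width: 0.3
gripper_force: 0.0
```

>>> {"api": "apply_moves", "payload": {"delta_pos": [[0, 0, -0.3], [0, 0, -0.6], [0, 0, -0.9], [0, 0, -0.9]], "rot": [[0, 0, 0], [0, 0, 0], [0, 0, 0], [0, 0, 0]], "hand": [0, 0, 0, 0]}}

```text
time_s: 3.5
ee_pos: [454.5, 140.8, 100.5]
ee_rot: [179.8, 0.8, 0.0]
force: [-0.9, -0.2, -0.9]
gripper_width: 0.1
gripper_force: 0.0
```

>>> {"api": "apply_moves", "payload": {"delta_pos": [[0, 0, -0.3], [0, 0, -0.6], [0, 0, -0.75], [0, 0, -0.815], [0, 0, -0.815]], "rot": [[0, 0, 0], [0, 0, 0], [0, 0, 0], [0, 0, 0], [0, 0, 0]], "hand": [0, 0, 0, 0, 0]}}

```text
time_s: 3.92
ee_pos: [459.7, 142.2, 8.1]
ee_rot: [180.0, 0.1, 0.0]
force: [-0.2, -0.2, 0.7]
gripper_width: 0.6
gripper_force: 0.0
```

>>> {"api": "apply_moves", "payload": {"delta_pos": [[0.06, -0.09, 0], [0.117, -0.18, 0], [0.117, -0.18, 0]], "rot": [[0, 0, 0], [0, 0, 0], [0, 0, 0]], "hand": [0, 0, 0]}}

```text
time_s: 4.17
ee_pos: [476.9, 120.0, 10.2]
ee_rot: [-180.0, -0.3, -0.0]
force: [-0.1, 0.1, -0.1]
gripper_width: 0.6
gripper_force: 0.0
```

>>> {"api": "apply_moves", "payload": {"delta_pos": [[-0.04, -0.09, 0], [-0.07, -0.18, 0], [-0.1, -0.265, 0], [-0.117, -0.355, 0], [-0.133, -0.442, 0], [-0.145, -0.515, 0], [-0.155, -0.585, 0], [-0.163, -0.655, 0], [-0.17, -0.725, 0], [-0.175, -0.792, 0]], "rot": [[0, 0, 0], [0, 0, 0], [0, 0, 0], [0, 0, 0], [0, 0, 0], [0, 0, 0], [0, 0, 0], [0, 0, 0], [0, 0, 0], [0, 0, 0]], "hand": [0, 0, 0, 0, 0, 0, 0, 0, 0, 0]}}

```text
time_s: 5.0
ee_pos: [451.9, 24.9, 7.8]
ee_rot: [180.0, 0.1, 0.0]
force: [-1.0, 2.5, -0.2]
gripper_width: 0.2
gripper_force: 1.0
```

Run:
```python
from h import *
T=viewer.grab_frame('top');save(T,'p1');tray(T);S=viewer.grab_frame('scene');tray(S);save(S,'p1s')
```

```text
tray score 0.63 wh 179 177 ctr [578.3  16.5] ang 52.3 corners [[562.0, 140.0], [455.0, 1.0], [594.0, -107.0], [702.0, 32.0]] res 6.0
tray score 0.98 wh 202 183 ctr [579.4  16.4] ang 52.9 corners [[562.0, 140.0], [456.0, -1.0], [596.0, -107.0], [703.0, 33.0]] res 7.4
```

The tray is swinging as planned and the corner is staying by the peg. Continuing.

>>> {"api": "apply_moves", "payload": {"delta_pos": [[0, -0.07, 0], [0.002, -0.14, 0], [0.01, -0.215, 0], [0.02, -0.288, 0], [0.03, -0.358, 0], [0.045, -0.43, 0], [0.06, -0.5, 0], [0.08, -0.57, 0], [0.1, -0.63, 0], [0.12, -0.69, 0]], "rot": [[0, 0, 0], [0, 0, 0], [0, 0, 0], [0, 0, 0], [0, 0, 0], [0, 0, 0], [0, 0, 0], [0, 0, 0], [0, 0, 0], [0, 0, 0]], "hand": [0, 0, 0, 0, 0, 0, 0, 0, 0, 0]}}

```text
time_s: 6.03
ee_pos: [467.2, -57.7, 8.1]
ee_rot: [180.0, 0.0, 0.0]
force: [-1.7, 2.7, -0.1]
gripper_width: 0.4
gripper_force: 1.0
```

Run:
```python
from h import *
T=viewer.grab_frame('top');tray(T);print(env.state()['ee_pos'])
```

```text
tray score 0.86 wh 178 180 ctr [590.9 -18.6] ang 72.2 corners [[534.0, 92.0], [480.0, -75.0], [648.0, -129.0], [702.0, 38.0]] res 6.9
[467.75132445 -58.21013107   8.16654793]
```

>>> {"api": "apply_moves", "payload": {"delta_pos": [[0.04, -0.08, 0], [0.085, -0.165, 0], [0.14, -0.25, 0], [0.19, -0.31, 0], [0.245, -0.37, 0], [0.3, -0.42, 0], [0.34, -0.45, 0], [0.36, -0.45, 0], [0.375, -0.45, 0], [0.375, -0.45, 0]], "rot": [[0, 0, 0], [0, 0, 0], [0, 0, 0], [0, 0, 0], [0, 0, 0], [0, 0, 0], [0, 0, 0], [0, 0, 0], [0, 0, 0], [0, 0, 0]], "hand": [0, 0, 0, 0, 0, 0, 0, 0, 0, 0]}}

```text
time_s: 6.97
ee_pos: [506.4, -112.4, 7.7]
ee_rot: [179.9, 0.8, 0.1]
force: [-15.1, -6.4, 9.6]
gripper_width: 0.5
gripper_force: 7.6
```

Run:
```python
from h import *
T=viewer.grab_frame('top');save(T,'p3');tray(T);print(env.state()['ee_pos'],env.state()['force'])
```

```text
tray score 0.79 wh 177 178 ctr [612.8 -43.6] ang 88.8 corners [[527.0, 46.0], [523.0, -130.0], [699.0, -133.0], [703.0, 43.0]] res 9.8
[ 506.36431927 -112.37710632    7.67158457] [-15.49599279  -6.52476284   8.91718022]
```

View pics/p3.png

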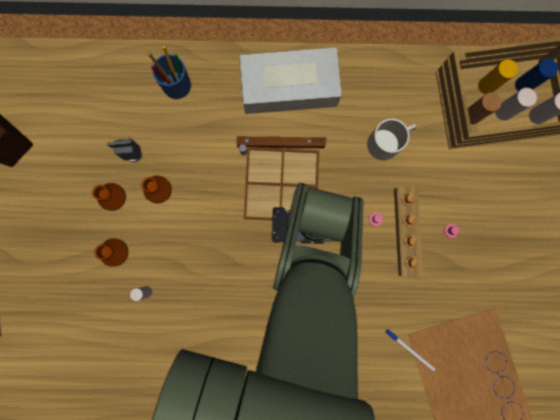

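The tray lies along the rail at px (245–320, 150–220), with the pusher still resting on it. I'll back off and check the alignment unobstructed.

>>> {"api": "apply_moves", "payload": {"delta_pos": [[-0.3, 0, 0], [-0.4, 0, 0.2], [-0.4, -0.25, 0.5], [-0.4, -0.5, 0.8], [-0.4, -0.8, 0.95], [-0.4, -0.95, 0.95]], "rot": [[0, 0, 0], [0, 0, 0], [0, 0, 0], [0, 0, 0], [0, 0, 0], [0, 0, 0]], "hand": [0, 0, 0, 0, 0, 0]}}

```text
time_s: 7.57
ee_pos: [468.4, -229.6, 127.6]
ee_rot: [179.6, -0.7, 0.0]
force: [1.2, 0.5, 0.1]
gripper_width: 0.7
gripper_force: 0.0
```

Run:
```python
from h import *
T=viewer.grab_frame('top');save(T,'p4');tray(T)
g=cv2.cvtColor(T['pixels'],cv2.COLOR_RGB2BGR)
cv2.imwrite('pics/p4z.png',cv2.resize(g[125:235,230:340],(600,600),interpolation=cv2.INTER_CUBIC))
d=spotter.trace(T,'dock')[0];m=d['mask'];H=[]
for c in range(250,322,6):
    r=np.nonzero(m[:,c])[0];
    if len(r):H.append((ray(T,(c,r[0]),30)[:2],ray(T,(c,r[-1]+1),30)[:2]))
H=np.array(H);print(np.round(H[:,0],0).tolist(),np.round(H[:,1],0).tolist())
for k in(0,1):print('yaw',-np.degrees(np.polyfit(H[:,k,1],H[:,k,0],1)[0]),np.median(H[:,k,0]))
S=viewer.grab_frame('scene');tray(S)
for f in(T,S):
  print([ray(f,p['position'],0)[:2].round().tolist() for p in spotter.landmark_of(f,'dock')[:1]],[ray(f,p['position'],6)[:2].round().tolist() for p in spotter.landmark_of(f,'bay0')[:4]])
```

```text
tray score 0.55 wh 177 178 ctr [611.9 -44.4] ang 88.4 corners [[526.0, 46.0], [521.0, -130.0], [697.0, -135.0], [702.0, 41.0]] res 0.7
[[722.0, 32.0], [722.0, 18.0], [722.0, 3.0], [725.0, -11.0], [723.0, -25.0], [721.0, -40.0], [721.0, -54.0], [724.0, -69.0], [724.0, -83.0], [724.0, -98.0], [724.0, -112.0], [725.0, -127.0]] [[697.0, 32.0], [697.0, 17.0], [695.0, 3.0], [698.0, -11.0], [698.0, -26.0], [696.0, -40.0], [696.0, -55.0], [697.0, -69.0], [697.0, -84.0], [695.0, -98.0], [695.0, -112.0], [695.0, -127.0]]
yaw 0.8623501596507203 723.1544124399308
yaw -0.8426232611094715 696.4566923498642
tray score 0.71 wh 191 169 ctr [601.7 -46.4] ang 89.5 corners [[514.0, 42.0], [513.0, -134.0], [689.0, -135.0], [690.0, 41.0]] res 6.6
[[700.0, 40.0]] [[655.0, -92.0], [574.0, -83.0], [657.0, -6.0]]
[[707.0, 36.0]] [[659.0, 3.0], [660.0, -90.0], [574.0, -89.0], [573.0, 0.0]]
```

View pics/p4z.png

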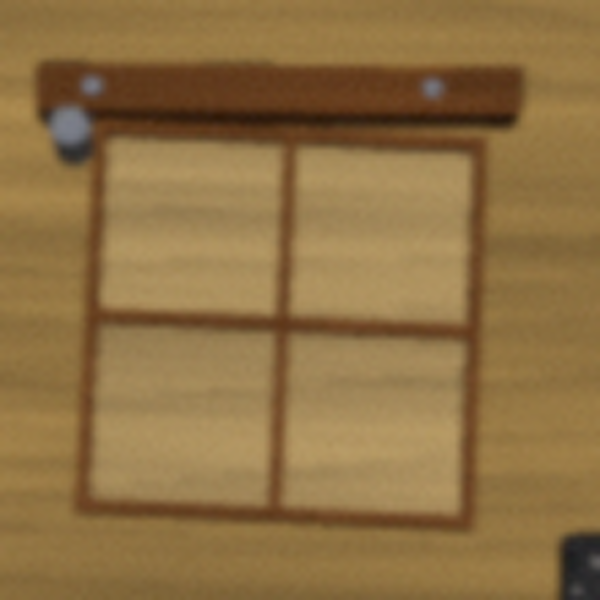

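The tray sits along the rail within about 1°, its corner against the peg (zoom 95,130). Next are the stoppers: I'll go above the rack and look with the wrist camera.

>>> {"api": "apply_moves", "payload": {"delta_pos": [[0.1, -0.3, 0.2], [0.2, -0.6, 0.5], [0.3, -0.95, 0.8], [0.3, -0.95, 1.0], [0.3, -0.95, 1.0]], "rot": [[0, 0, 0], [0, 0, 0], [0, 0, 0], [0, 0, 0], [0, 0, 0]], "hand": [0.5, 0.5, 0.5, 0.5, 0.5]}}

```text
time_s: 8.43
ee_pos: [503.6, -343.0, 247.9]
ee_rot: [179.5, -0.5, -0.0]
force: [0.9, 0.7, 0.1]
gripper_width: 31.0
gripper_force: 0.0
```

```bash
cat >> h.py <<'E'
from scipy.spatial.transform import Rotation as Ro
def wrist(name=None):
    s=env.state(); f=viewer.grab_frame('wrist')
    T=np.eye(4);T[:3,:3]=Ro.from_euler('xyz',s['ee_rot'],degrees=True).as_matrix();T[:3,3]=s['ee_pos']
    M=T@np.array(f['mount']); f['R']=M[:3,:3].T; f['t']=-M[:3,:3].T@M[:3,3]
    if name: save(f,name)
    return f,s
def circ(f,q,z):
    """mask's min enclosing circle centre"""
    out=[]
    for d in spotter.trace(f,q):
        c=max(cv2.findContours(d['mask'].astype(np.uint8),0,1)[0],key=len)
        (u,v),r=cv2.minEnclosingCircle(c)
        ys,xs=np.nonzero(d['mask']);rgb=f['pixels'][ys,xs].mean(0).round()
        out.append((round(d['score'],2),(round(u),round(v)),round(r,1),ray(f,(u,v),z)[:2].round(1).tolist(),rgb.tolist()))
    return out
E
python3 - <<'E'
from h import *
f,s=wrist('w0');print(s['ee_pos'],s['ee_rot'])
print('cam',-np.array(f['R']).T@f['t'])
for r in circ(f,'stopper0',34):print(r)
for d in spotter.landmark_of(f,'stopper0'):print(round(d['score'],2),d['position'],ray(f,d['position'],6)[:2].round(1))
E
```

```text
[ 503.5851298  -342.95944925  247.9289499 ] [ 1.79547724e+02 -5.46023607e-01 -1.41638667e-02]
cam [ 568.86096595 -341.61770471  418.31399972]
(0.82, (377, 186), 15.4, [507.1, -446.2], [193.0, 144.0, 154.0])
(0.8, (294, 250), 15.1, [430.6, -352.5], [164.0, 138.0, 103.0])
(0.78, (293, 209), 14.0, [480.8, -350.3], [172.0, 145.0, 108.0])
(0.76, (291, 165), 14.9, [530.6, -347.6], [178.0, 151.0, 113.0])
(0.68, (288, 119), 15.4, [580.3, -344.9], [180.0, 153.0, 114.0])
(0.57, (222, 164), 15.3, [532.6, -271.6], [200.0, 144.0, 155.0])
0.97 [370.8, 181.3] [ 508.3 -445.5]
0.88 [291.8, 203.1] [ 481.4 -349.7]
0.8 [226.1, 161.5] [ 532.3 -271.1]
0.71 [295.6, 242.6] [ 430.4 -354.6]
0.67 [292.2, 161.6] [ 532.1 -350. ]
0.58 [291.7, 120.5] [ 579.7 -349.3]
```

View pics/w0.png

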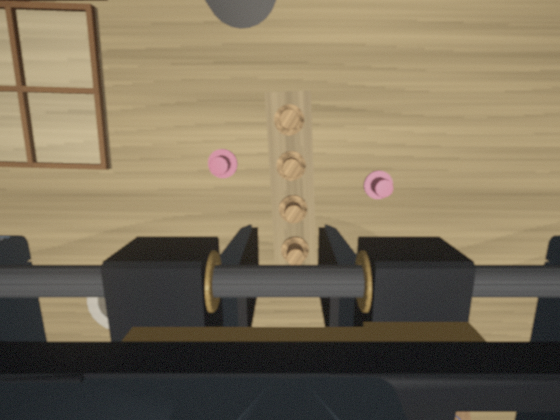

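The wrist view shows four brown corks in the rack (288,119; 291,165; 293,209; 294,250) and the pink pair at (222,164) and (377,186). The brown ones are the ones meant. I'll go lower, let the arm settle and refine the position.

>>> {"api": "apply_moves", "payload": {"delta_pos": [[0.1, -0.04, -0.3], [0.2, -0.04, -0.6], [0.3, -0.04, -0.9], [0.3, -0.04, -0.9], [0.3, -0.04, -0.9], [0.3, -0.04, -0.9]], "rot": [[0, 0, 0], [0, 0, 0], [0, 0, 0], [0, 0, 0], [0, 0, 0], [0, 0, 0]], "hand": [0.5, 0.5, 0.5, 0.5, 0.5, 0.5]}}

```text
time_s: 9.08
ee_pos: [536.0, -343.0, 134.8]
ee_rot: [180.0, 0.0, 0.1]
force: [-0.5, -0.2, 1.8]
gripper_width: 45.4
gripper_force: 0.0
```

Run:
```python
from h import *
f,s=wrist('w1');print(s['ee_pos'],s['ee_rot'],np.abs(s['qvel']).max())
for r in circ(f,'stopper0',34):print(r)
for d in spotter.landmark_of(f,'stopper0'):print(round(d['score'],2),d['position'],ray(f,d['position'],6)[:2].round(1))
```

```text
[ 536.01143742 -342.96436029  134.76396022] [1.79997757e+02 1.79923316e-02 1.03315822e-01] 2.098733949252174
(0.97, (291, 156), 21.4, [580.3, -345.5], [178.0, 150.0, 112.0])
(0.85, (298, 324), 17.6, [433.9, -352.6], [141.0, 117.0, 85.0])
(0.85, (293, 217), 20.4, [531.1, -347.5], [168.0, 142.0, 105.0])
(0.75, (200, 214), 21.3, [533.2, -271.0], [190.0, 130.0, 142.0])
(0.63, (410, 232), 17.7, [519.1, -444.1], [178.0, 125.0, 134.0])
(0.56, (296, 262), 14.6, [491.5, -350.3], [154.0, 129.0, 96.0])
0.98 [208.8, 205.7] [ 534.1 -272.3]
0.84 [292.4, 152.1] [ 581.6 -346.8]
0.74 [401.1, 229.5] [ 512.3 -445.9]
0.66 [295.1, 262.1] [ 480.4 -349.8]
0.64 [292.1, 210.1] [ 530.2 -346.8]
0.63 [299.1, 308.1] [ 433. -354.]
```

View pics/w1.png

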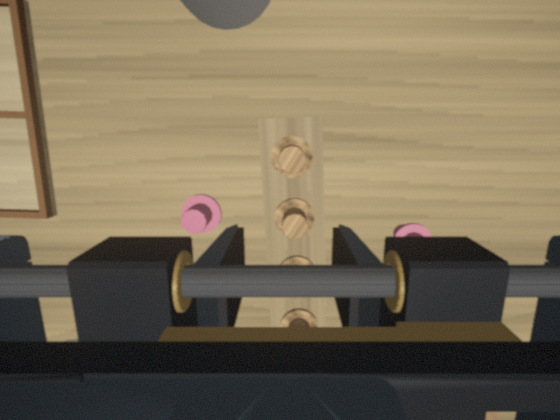

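>>> {"api": "apply_moves", "payload": {"delta_pos": [[0.37, -0.022, 0], [0.37, -0.022, 0], [0.37, -0.022, -0.3], [0.37, -0.022, -0.6], [0.37, -0.022, -0.8], [0.37, -0.022, -0.8], [0.37, -0.022, -0.8]], "rot": [[0, 0, 0], [0, 0, 0], [0, 0, 0], [0, 0, 0], [0, 0, 0], [0, 0, 0], [0, 0, 0]], "hand": [0.5, 0.5, 0.5, 0.5, 0.5, 0.5, 0.5]}}

```text
time_s: 9.82
ee_pos: [580.5, -346.4, 38.7]
ee_rot: [180.0, 0.0, 0.0]
force: [-0.8, 0.3, 0.9]
gripper_width: 45.3
gripper_force: 0.0
```

>>> {"api": "apply_moves", "payload": {"delta_pos": [[0, 0, 0], [0, 0, 0], [0, 0, 0], [0, 0, 0], [0, 0, 0], [0, 0, 0], [0, 0, 0]], "rot": [[0, 0, 0], [0, 0, 0], [0, 0, 0], [0, 0, 0], [0, 0, 0], [0, 0, 0], [0, 0, 0]], "hand": [0, 0, 0, 0, 0, 0, 0], "newtons": 15}}

```text
time_s: 10.4
ee_pos: [581.2, -346.7, 39.8]
ee_rot: [179.9, -0.1, 0.0]
force: [-1.2, 0.8, 6.1]
gripper_width: 19.2
gripper_force: 15.0
```

>>> {"api": "apply_moves", "payload": {"delta_pos": [[0, 0, 0.15], [0, 0, 0.3], [0, 0, 0.6], [0, 0, 0.9], [0, 0, 1.0], [0, 0, 1.0]], "rot": [[0, 0, 0], [0, 0, 0], [0, 0, 0], [0, 0, 0], [0, 0, 0], [0, 0, 0]], "hand": [0, 0, 0, 0, 0, 0]}}

```text
time_s: 10.9
ee_pos: [582.6, -347.5, 162.9]
ee_rot: [179.7, -0.4, 0.0]
force: [0.7, -0.4, -0.2]
gripper_width: 19.8
gripper_force: 15.0
```

Run:
```python
from h import *
f,s=wrist();T=viewer.grab_frame('top')
print(s['ee_pos'],s['gripper_width'])
a=f['pixels'][150:420,150:450]
save({'pixels':np.hstack([cv2.resize(a,(400,360)),cv2.resize(T['pixels'][170:290,80:213],(400,360))])},'g1')
for q in['flask0']:
  print([(round(d['score'],2),ray(T,d['position'],0)[:2].round(1).tolist()) for d in spotter.landmark_of(T,q)])
```

```text
[ 582.56225982 -347.53075795  162.94387421] 19.759210000813773
[(0.7, [592.4, 256.3]), (0.58, [441.5, 353.5]), (0.55, [569.4, 360.9])]
```

View pics/g1.png

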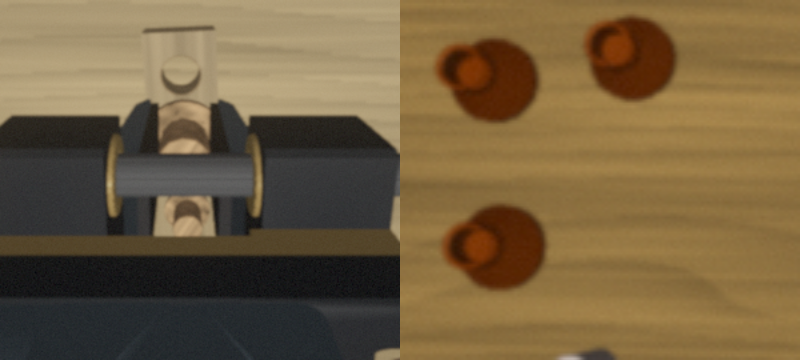

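The stopper is held (width 19.8 mm) and its rack hole is empty. Carrying it over to the flasks.

>>> {"api": "apply_moves", "payload": {"delta_pos": [[-0.056, 0.9, 0.1], [-0.056, 0.9, 0.1], [-0.056, 0.9, 0.1]], "rot": [[0, 0, 0], [0, 0, 0], [0, 0, 0]], "hand": [0, 0, 0]}}

```text
time_s: 11.3
ee_pos: [571.9, -234.9, 167.6]
ee_rot: [-179.8, 0.3, 0.0]
force: [-0.2, 0.0, 0.3]
gripper_width: 19.7
gripper_force: 15.0
```

>>> {"api": "apply_moves", "payload": {"delta_pos": [[-0.056, 0.9, 0.1], [-0.056, 0.9, 0.1], [-0.056, 0.9, 0.1]], "rot": [[0, 0, 0], [0, 0, 0], [0, 0, 0]], "hand": [0, 0, 0]}}

```text
time_s: 11.55
ee_pos: [565.2, -126.6, 180.1]
ee_rot: [-179.9, 0.3, 0.1]
force: [-0.4, -0.1, 0.2]
gripper_width: 19.3
gripper_force: 15.0
```

>>> {"api": "apply_moves", "payload": {"delta_pos": [[-0.056, 0.9, 0.1], [-0.056, 0.9, 0.1], [-0.056, 0.9, 0.1]], "rot": [[0, 0, 0], [0, 0, 0], [0, 0, 0]], "hand": [0, 0, 0]}}

```text
time_s: 11.8
ee_pos: [558.5, -18.8, 192.2]
ee_rot: [-179.9, 0.3, 0.1]
force: [0.0, 1.0, -0.6]
gripper_width: 19.5
gripper_force: 15.0
```

>>> {"api": "apply_moves", "payload": {"delta_pos": [[-0.056, 0.9, 0.1], [-0.056, 0.9, 0.1], [-0.056, 0.9, 0.1]], "rot": [[0, 0, 0], [0, 0, 0], [0, 0, 0]], "hand": [0, 0, 0]}}

```text
time_s: 12.05
ee_pos: [552.0, 89.0, 204.2]
ee_rot: [-180.0, 0.2, 0.1]
force: [0.1, -0.1, -0.5]
gripper_width: 19.5
gripper_force: 15.0
```

>>> {"api": "apply_moves", "payload": {"delta_pos": [[-0.056, 0.9, 0.1], [-0.056, 0.9, 0.1], [-0.056, 0.9, 0.1]], "rot": [[0, 0, 0], [0, 0, 0], [0, 0, 0]], "hand": [0, 0, 0]}}

```text
time_s: 12.3
ee_pos: [545.4, 197.0, 216.1]
ee_rot: [-180.0, 0.2, 0.2]
force: [-0.2, 0.3, -0.6]
gripper_width: 19.0
gripper_force: 15.0
```

>>> {"api": "apply_moves", "payload": {"delta_pos": [[-0.056, 0.9, 0.1], [-0.056, 0.9, 0.1], [-0.056, 0.9, 0.1], [-0.056, 0.9, 0.1], [-0.056, 0.9, 0.1], [-0.056, 0.9, 0.1]], "rot": [[0, 0, 0], [0, 0, 0], [0, 0, 0], [0, 0, 0], [0, 0, 0], [0, 0, 0]], "hand": [0, 0, 0, 0, 0, 0]}}

```text
time_s: 12.8
ee_pos: [539.5, 300.7, 228.2]
ee_rot: [179.8, 0.2, 0.0]
force: [-0.1, 0.3, -0.8]
gripper_width: 19.4
gripper_force: 15.0
```

```bash
cat >> h.py <<'E'
def flasks(f):
    """axis x,y from fits of projected flask silhouette to the mask"""
    K=[(34,0),(34,12),(18,50),(18,88)];a=np.linspace(0,2*np.pi,40)
    ring=np.array([[r*np.cos(t),r*np.sin(t),z] for r,z in K for t in a]); res=[]
    L=[ray(f,p['position'],0) for p in spotter.landmark_of(f,'flask0') if p['score']>.3]
    for d in spotter.trace(f,'flask0'):
        if d['score']<.3: continue
        m=d['mask']; n=m.sum()
        def cost(v):
            P=np.array([proj(f,x+[v[0],v[1],0]) for x in ring]); I=np.zeros(m.shape,np.uint8)
            for k in range(3):
                h=cv2.convexHull((P[40*k:40*k+80]*16).astype(np.int32)); cv2.fillConvexPoly(I,h,1,shift=4)
            return 1-(m&(I>0)).sum()/(m|(I>0)).sum()
        from scipy.optimize import minimize
        b=ray(f,d['box'][:2],40)[:2]
        r=minimize(cost,b,method='Nelder-Mead',options=dict(initial_simplex=[b,b+[12,0],b+[0,12]],maxiter=50))
        res.append((round(d['score'],2),np.round(d['box'][:2]).tolist(),r.x.round(1).tolist(),round(1-r.fun,2)))
    return res,[x[:2].round(1).tolist() for x in L]
E
python3 - <<'E'
from h import *
f,s=wrist();T=viewer.grab_frame('top');S=viewer.grab_frame('scene')
save({'pixels':cv2.resize(np.hstack([f['pixels'],S['pixels'][150:360,280:560].repeat(2,0).repeat(2,1)[:420,:560]]),(800,300))},'f1')
print(s['ee_pos'],s['ee_rot'],s['gripper_width'])
for g in(f,T,S):print(flasks(g))
E
```

```text
[539.51320003 300.70189671 228.15112735] [1.79847509e+02 1.90777229e-01 4.59088867e-02] 19.36999426807542
([(0.79, [226.0, 152.0], [577.1, 366.7], np.float64(0.92)), (0.67, [328.0, 135.0], [597.2, 257.6], np.float64(0.93))], [[581.0, 364.1], [597.8, 258.8]])
([(0.89, [114.0, 253.0], [440.9, 354.7], np.float64(0.69)), (0.6, [158.0, 190.0], [595.4, 259.4], np.float64(0.88))], [[436.9, 355.0], [594.8, 255.7], [570.6, 362.4]])
([(0.85, [409.0, 286.0], [574.6, 365.1], np.float64(0.93)), (0.77, [356.0, 270.0], [594.2, 254.3], np.float64(0.59)), (0.69, [425.0, 250.0], [441.7, 353.8], np.float64(0.8)), (0.53, [367.0, 293.0], [652.3, 304.5], np.float64(0.72))], [[444.5, 351.3], [572.1, 367.8], [599.1, 251.4], [477.2, -346.4]])
```

View pics/f1.png

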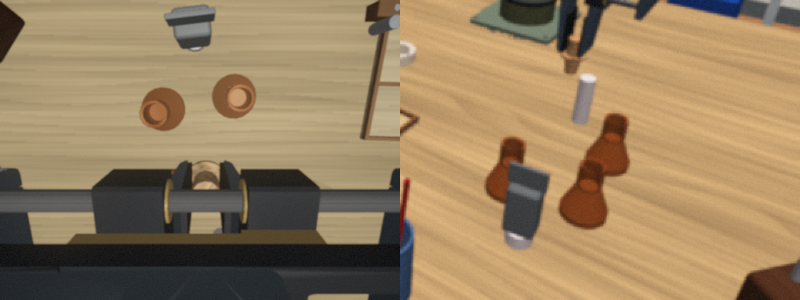

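>>> {"api": "apply_moves", "payload": {"delta_pos": [[0.24, -0.18, 0], [0.475, -0.367, -0.1], [0.475, -0.367, -0.4], [0.475, -0.367, -0.75], [0.475, -0.367, -0.75], [0.475, -0.367, -0.75]], "rot": [[0, 0, 0], [0, 0, 0], [0, 0, 0], [0, 0, 0], [0, 0, 0], [0, 0, 0]], "hand": [0, 0, 0, 0, 0, 0]}}

```text
time_s: 13.75
ee_pos: [595.9, 257.0, 138.3]
ee_rot: [179.9, 0.3, 0.0]
force: [0.4, -0.8, 0.0]
gripper_width: 19.6
gripper_force: 15.0
```

>>> {"api": "apply_moves", "payload": {"delta_pos": [[0, 0, -0.06], [0, 0, -0.12], [0, 0, -0.18], [0, 0, -0.22], [0, 0, -0.26], [0, 0, -0.29], [0, 0, -0.32], [0, 0, -0.34], [0, 0, -0.34]], "rot": [[0, 0, 0], [0, 0, 0], [0, 0, 0], [0, 0, 0], [0, 0, 0], [0, 0, 0], [0, 0, 0], [0, 0, 0], [0, 0, 0]], "hand": [0, 0, 0, 0, 0, 0, 0, 0, 0]}}

```text
time_s: 14.5
ee_pos: [597.2, 257.5, 98.9]
ee_rot: [180.0, 0.0, 0.0]
force: [-0.7, -0.8, -0.8]
gripper_width: 19.6
gripper_force: 15.0
```

Run:
```python
from h import *
S=viewer.grab_frame('scene');T=viewer.grab_frame('top');s=env.state();print(s['ee_pos'],s['force'],flasks(T)[1],flasks(S)[0])
save({'pixels':cv2.resize(S['pixels'][180:320,300:460],(680,600),interpolation=cv2.INTER_CUBIC)},'i1')
```

```text
[597.31000415 257.56469583  99.36338984] [ 0.38890113 -0.76583424 -0.52575958] [[594.6, 256.2], [577.4, 352.7]] [(0.96, [406.0, 288.0], [574.7, 364.9], np.float64(0.91)), (0.77, [354.0, 275.0], [596.7, 254.7], np.float64(0.45)), (0.74, [426.0, 251.0], [440.2, 353.9], np.float64(0.77)), (0.5, [360.0, 249.0], [476.1, 191.0], np.float64(0.12))]
```

View pics/i1.png

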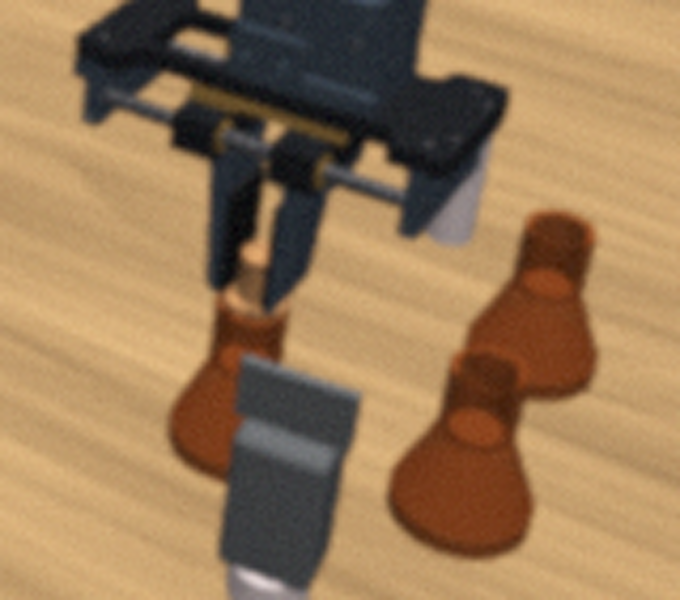

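The plug is in the bore with the flange almost on the rim and no contact force. I'll press slightly and release.

>>> {"api": "apply_moves", "payload": {"delta_pos": [[0, 0, -0.01], [0, 0, -0.02], [0, 0, -0.03], [0, 0, -0.04], [0, 0, -0.04]], "rot": [[0, 0, 0], [0, 0, 0], [0, 0, 0], [0, 0, 0], [0, 0, 0]], "hand": [0, 0, 0, 0, 0]}}

```text
time_s: 15.22
ee_pos: [597.8, 257.7, 97.7]
ee_rot: [-180.0, -0.1, 0.1]
force: [-2.4, -2.4, 14.3]
gripper_width: 19.5
gripper_force: 15.0
```

>>> {"api": "apply_moves", "payload": {"delta_pos": [[0, 0, 0], [0, 0, 0], [0, 0, 0], [0, 0, 0], [0, 0, 0]], "rot": [[0, 0, 0], [0, 0, 0], [0, 0, 0], [0, 0, 0], [0, 0, 0]], "hand": [0.5, 0.5, 0.5, 0.5, 0.5]}}

```text
time_s: 15.63
ee_pos: [597.0, 257.7, 94.1]
ee_rot: [180.0, 0.0, 0.1]
force: [-0.8, -1.5, 0.5]
gripper_width: 45.4
gripper_force: 0.0
```

>>> {"api": "apply_moves", "payload": {"delta_pos": [[0, 0, 0.1], [0, 0, 0.3], [0, 0, 0.6], [0, 0, 0.9], [0, 0, 1.0], [0, 0, 1.0]], "rot": [[0, 0, 0], [0, 0, 0], [0, 0, 0], [0, 0, 0], [0, 0, 0], [0, 0, 0]], "hand": [0.5, 0.5, 0.5, 0.5, 0.5, 0.5]}}

```text
time_s: 16.13
ee_pos: [599.4, 258.6, 220.3]
ee_rot: [-179.8, -0.5, 0.0]
force: [0.1, -0.2, 0.5]
gripper_width: 45.6
gripper_force: 0.0
```

Run:
```python
from h import *
S=viewer.grab_frame('scene');T=viewer.grab_frame('top')
print(env.state()['ee_pos'])
print(flasks(S)[0]);print(flasks(T)[0])
print(blob(S,'stopper0',106)[:5])
```

```text
[597.07016547 257.64919062 214.96408856]
[(0.93, [409.0, 286.0], [575.4, 365.1], np.float64(0.93)), (0.87, [353.0, 273.0], [597.0, 255.4], np.float64(0.43)), (0.65, [426.0, 254.0], [440.6, 353.5], np.float64(0.78)), (0.45, [220.0, 256.0], [707.1, 26.4], np.float64(0.29))]
[(0.84, [159.0, 191.0], [592.5, 257.2], np.float64(0.58))]
[(0.67, [185.5, 179.9], 81, [615.8, -243.4], [149.0, 109.0, 72.0]), (0.66, [359.9, 246.4], 212, [608.2, 261.2], [156.0, 113.0, 74.0]), (0.65, [169.7, 172.9], 120, [612.5, -310.4], [164.0, 93.0, 104.0]), (0.62, [203.7, 191.0], 83, [630.8, -159.9], [161.0, 83.0, 104.0]), (0.49, [196.8, 174.4], 77, [574.4, -244.1], [148.0, 108.0, 72.0])]
```

Contact at TCP z 97.7 with 14 N means the stopper is fully home. Fetching the second one.

>>> {"api": "apply_moves", "payload": {"delta_pos": [[-0.093, -0.841, 0], [-0.093, -0.841, 0], [-0.093, -0.841, 0]], "rot": [[0, 0, 0], [0, 0, 0], [0, 0, 0]], "hand": [0.5, 0.5, 0.5]}}

```text
time_s: 16.73
ee_pos: [584.8, 153.1, 213.5]
ee_rot: [179.8, 0.2, -0.0]
force: [0.2, -0.6, 0.4]
gripper_width: 45.5
gripper_force: 0.0
```

>>> {"api": "apply_moves", "payload": {"delta_pos": [[-0.093, -0.841, 0], [-0.093, -0.841, 0], [-0.093, -0.841, 0]], "rot": [[0, 0, 0], [0, 0, 0], [0, 0, 0]], "hand": [0.5, 0.5, 0.5]}}

```text
time_s: 16.98
ee_pos: [573.6, 51.7, 213.8]
ee_rot: [179.9, 0.1, -0.1]
force: [-1.2, -0.5, -0.4]
gripper_width: 45.8
gripper_force: 0.0
```

>>> {"api": "apply_moves", "payload": {"delta_pos": [[-0.093, -0.841, 0], [-0.093, -0.841, 0], [-0.093, -0.841, 0]], "rot": [[0, 0, 0], [0, 0, 0], [0, 0, 0]], "hand": [0.5, 0.5, 0.5]}}

```text
time_s: 17.23
ee_pos: [562.5, -49.1, 213.8]
ee_rot: [179.9, 0.1, -0.1]
force: [0.1, -0.6, 0.3]
gripper_width: 45.7
gripper_force: 0.0
```

>>> {"api": "apply_moves", "payload": {"delta_pos": [[-0.093, -0.841, 0], [-0.093, -0.841, 0], [-0.093, -0.841, 0]], "rot": [[0, 0, 0], [0, 0, 0], [0, 0, 0]], "hand": [0.5, 0.5, 0.5]}}

```text
time_s: 17.48
ee_pos: [551.5, -150.1, 213.7]
ee_rot: [179.9, 0.1, -0.1]
force: [-0.8, -0.1, 0.5]
gripper_width: 45.4
gripper_force: 0.0
```

>>> {"api": "apply_moves", "payload": {"delta_pos": [[-0.093, -0.841, 0], [-0.093, -0.841, 0], [-0.093, -0.841, 0]], "rot": [[0, 0, 0], [0, 0, 0], [0, 0, 0]], "hand": [0.5, 0.5, 0.5]}}

```text
time_s: 17.73
ee_pos: [540.3, -251.2, 213.6]
ee_rot: [179.9, 0.1, -0.1]
force: [-0.1, 0.7, -0.3]
gripper_width: 45.6
gripper_force: 0.0
```

>>> {"api": "apply_moves", "payload": {"delta_pos": [[-0.093, -0.841, 0], [-0.093, -0.841, -0.1], [-0.093, -0.841, -0.35], [-0.093, -0.841, -0.66], [-0.093, -0.841, -0.66], [-0.093, -0.841, -0.66]], "rot": [[0, 0, 0], [0, 0, 0], [0, 0, 0], [0, 0, 0], [0, 0, 0], [0, 0, 0]], "hand": [0.5, 0.5, 0.5, 0.5, 0.5, 0.5]}}

```text
time_s: 18.23
ee_pos: [528.8, -346.9, 133.0]
ee_rot: [-179.8, 0.3, 0.0]
force: [0.7, 0.3, 0.9]
gripper_width: 45.3
gripper_force: 0.0
```

>>> {"api": "apply_moves", "payload": {"delta_pos": [[0, 0, -0.25], [0, 0, -0.5], [0, 0, -0.7], [0, 0, -0.805], [0, 0, -0.805], [0, 0, -0.805]], "rot": [[0, 0, 0], [0, 0, 0], [0, 0, 0], [0, 0, 0], [0, 0, 0], [0, 0, 0]], "hand": [0.5, 0.5, 0.5, 0.5, 0.5, 0.5]}}

```text
time_s: 18.73
ee_pos: [531.8, -347.8, 40.7]
ee_rot: [179.9, -0.1, 0.1]
force: [1.1, 0.1, 0.1]
gripper_width: 45.4
gripper_force: 0.0
```

>>> {"api": "apply_moves", "payload": {"delta_pos": [[0, 0, 0], [0, 0, 0], [0, 0, 0], [0, 0, 0], [0, 0, 0], [0, 0, 0]], "rot": [[0, 0, 0], [0, 0, 0], [0, 0, 0], [0, 0, 0], [0, 0, 0], [0, 0, 0]], "hand": [0, 0, 0, 0, 0, 0]}}

```text
time_s: 19.23
ee_pos: [530.7, -348.1, 39.8]
ee_rot: [179.9, -0.1, 0.0]
force: [-0.7, 1.6, 4.4]
gripper_width: 19.3
gripper_force: 15.0
```

>>> {"api": "apply_moves", "payload": {"delta_pos": [[0, 0, 0.15], [0, 0, 0.4], [0, 0, 0.7], [0, 0, 1.0], [0, 0, 1.0]], "rot": [[0, 0, 0], [0, 0, 0], [0, 0, 0], [0, 0, 0], [0, 0, 0]], "hand": [0, 0, 0, 0, 0]}}

```text
time_s: 19.65
ee_pos: [533.8, -350.3, 166.7]
ee_rot: [179.5, -0.7, 0.0]
force: [0.2, -1.4, -0.1]
gripper_width: 19.9
gripper_force: 15.0
```

>>> {"api": "apply_moves", "payload": {"delta_pos": [[-0.028, 0.976, 0.055], [-0.028, 0.976, 0.055], [-0.028, 0.976, 0.055]], "rot": [[0, 0, 0], [0, 0, 0], [0, 0, 0]], "hand": [0, 0, 0]}}

```text
time_s: 19.9
ee_pos: [526.1, -228.9, 165.1]
ee_rot: [-179.9, 0.0, -0.0]
force: [-0.2, 0.2, -0.8]
gripper_width: 19.3
gripper_force: 15.0
```

>>> {"api": "apply_moves", "payload": {"delta_pos": [[-0.028, 0.976, 0.055], [-0.028, 0.976, 0.055], [-0.028, 0.976, 0.055]], "rot": [[0, 0, 0], [0, 0, 0], [0, 0, 0]], "hand": [0, 0, 0]}}

```text
time_s: 20.15
ee_pos: [522.8, -111.1, 171.9]
ee_rot: [-180.0, 0.0, 0.1]
force: [0.1, -0.4, 0.4]
gripper_width: 19.3
gripper_force: 15.0
```

>>> {"api": "apply_moves", "payload": {"delta_pos": [[-0.028, 0.976, 0.055], [-0.028, 0.976, 0.055], [-0.028, 0.976, 0.055]], "rot": [[0, 0, 0], [0, 0, 0], [0, 0, 0]], "hand": [0, 0, 0]}}

```text
time_s: 20.4
ee_pos: [519.5, 6.0, 178.5]
ee_rot: [-180.0, 0.0, 0.1]
force: [1.0, 0.2, 0.1]
gripper_width: 19.5
gripper_force: 15.0
```

>>> {"api": "apply_moves", "payload": {"delta_pos": [[-0.028, 0.976, 0.055], [-0.028, 0.976, 0.055], [-0.028, 0.976, 0.055]], "rot": [[0, 0, 0], [0, 0, 0], [0, 0, 0]], "hand": [0, 0, 0]}}

```text
time_s: 20.65
ee_pos: [516.2, 123.2, 185.1]
ee_rot: [-180.0, -0.0, 0.1]
force: [0.5, 0.4, 0.4]
gripper_width: 19.5
gripper_force: 15.0
```

>>> {"api": "apply_moves", "payload": {"delta_pos": [[-0.028, 0.976, 0.055], [-0.028, 0.976, 0.055], [-0.028, 0.976, 0.055]], "rot": [[0, 0, 0], [0, 0, 0], [0, 0, 0]], "hand": [0, 0, 0]}}

```text
time_s: 20.9
ee_pos: [512.9, 240.5, 191.7]
ee_rot: [-180.0, -0.0, 0.1]
force: [0.2, -0.7, -0.1]
gripper_width: 19.8
gripper_force: 15.0
```

>>> {"api": "apply_moves", "payload": {"delta_pos": [[-0.028, 0.976, 0.055], [-0.028, 0.976, 0.055], [-0.028, 0.976, 0.055], [-0.028, 0.976, 0.055], [-0.028, 0.976, 0.055], [-0.028, 0.976, 0.055], [-0.028, 0.976, 0.055]], "rot": [[0, 0, 0], [0, 0, 0], [0, 0, 0], [0, 0, 0], [0, 0, 0], [0, 0, 0], [0, 0, 0]], "hand": [0, 0, 0, 0, 0, 0, 0]}}

```text
time_s: 21.48
ee_pos: [510.1, 353.5, 198.1]
ee_rot: [179.9, 0.0, -0.0]
force: [0.2, -0.1, -1.4]
gripper_width: 19.5
gripper_force: 15.0
```

Run:
```python
from h import *
f,s=wrist('w3');T=viewer.grab_frame('top');S=viewer.grab_frame('scene')
print(s['ee_pos'],s['gripper_width'])
for g in(f,T,S):print(flasks(g))
```

```text
[510.05076117 353.51894995 198.06074952] 19.450419519976577
([(0.8, [378.0, 104.0], [596.6, 258.7], np.float64(0.62)), (0.59, [277.0, 125.0], [576.3, 367.6], np.float64(0.95))], [[577.7, 366.7], [594.9, 257.2]])
([(0.83, [111.0, 198.0], [576.0, 365.7], np.float64(0.56)), (0.7, [109.0, 253.0], [440.4, 357.0], np.float64(0.95))], [[434.1, 349.3], [598.1, 254.9], [580.4, 361.7]])
([(0.97, [354.0, 274.0], [593.6, 251.9], np.float64(0.41)), (0.95, [424.0, 252.0], [441.6, 354.4], np.float64(0.78)), (0.57, [409.0, 285.0], [575.1, 366.3], np.float64(0.94))], [[573.3, 363.3], [604.3, 260.2], [460.3, 362.9]])
```

>>> {"api": "apply_moves", "payload": {"delta_pos": [[0.28, 0.05, 0], [0.555, 0.103, 0], [0.555, 0.103, -0.25], [0.555, 0.103, -0.495], [0.555, 0.103, -0.495], [0.555, 0.103, -0.495]], "rot": [[0, 0, 0], [0, 0, 0], [0, 0, 0], [0, 0, 0], [0, 0, 0], [0, 0, 0]], "hand": [0, 0, 0, 0, 0, 0]}}

```text
time_s: 22.43
ee_pos: [575.7, 366.6, 137.4]
ee_rot: [179.9, 0.2, 0.0]
force: [-0.2, 0.8, -0.3]
gripper_width: 18.8
gripper_force: 15.0
```

>>> {"api": "apply_moves", "payload": {"delta_pos": [[0, 0, -0.06], [0, 0, -0.12], [0, 0, -0.18], [0, 0, -0.22], [0, 0, -0.26], [0, 0, -0.29], [0, 0, -0.315], [0, 0, -0.335], [0, 0, -0.335]], "rot": [[0, 0, 0], [0, 0, 0], [0, 0, 0], [0, 0, 0], [0, 0, 0], [0, 0, 0], [0, 0, 0], [0, 0, 0], [0, 0, 0]], "hand": [0, 0, 0, 0, 0, 0, 0, 0, 0]}}

```text
time_s: 23.18
ee_pos: [576.6, 367.1, 98.3]
ee_rot: [180.0, 0.0, 0.0]
force: [0.0, 0.1, -0.5]
gripper_width: 19.3
gripper_force: 15.0
```

>>> {"api": "apply_moves", "payload": {"delta_pos": [[0, 0, -0.01], [0, 0, -0.02], [0, 0, -0.03], [0, 0, -0.035], [0, 0, -0.035]], "rot": [[0, 0, 0], [0, 0, 0], [0, 0, 0], [0, 0, 0], [0, 0, 0]], "hand": [0, 0, 0, 0, 0]}}

```text
time_s: 23.6
ee_pos: [577.1, 367.5, 97.8]
ee_rot: [-179.9, -0.1, 0.0]
force: [-2.6, -2.0, 11.1]
gripper_width: 19.7
gripper_force: 15.0
```

>>> {"api": "apply_moves", "payload": {"delta_pos": [[0, 0, 0], [0, 0, 0], [0, 0, 0], [0, 0, 0], [0, 0, 0.1], [0, 0, 0.35], [0, 0, 0.7], [0, 0, 1.0], [0, 0, 1.0]], "rot": [[0, 0, 0], [0, 0, 0], [0, 0, 0], [0, 0, 0], [0, 0, 0], [0, 0, 0], [0, 0, 0], [0, 0, 0], [0, 0, 0]], "hand": [0.5, 0.5, 0.5, 0.5, 0.5, 0.5, 0.5, 0.5, 0.5]}}

```text
time_s: 24.35
ee_pos: [580.2, 369.4, 224.7]
ee_rot: [-179.5, -0.8, 0.0]
force: [0.7, 0.9, 0.7]
gripper_width: 45.4
gripper_force: 0.0
```

>>> {"api": "apply_moves", "payload": {"delta_pos": [[-0.133, -0.996, 0], [-0.133, -0.996, 0], [-0.133, -0.996, 0]], "rot": [[0, 0, 0], [0, 0, 0], [0, 0, 0]], "hand": [0.5, 0.5, 0.5]}}

```text
time_s: 24.6
ee_pos: [560.2, 246.3, 215.0]
ee_rot: [180.0, -0.0, 0.1]
force: [0.7, -0.3, 0.1]
gripper_width: 45.6
gripper_force: 0.0
```

>>> {"api": "apply_moves", "payload": {"delta_pos": [[-0.133, -0.996, 0], [-0.133, -0.996, 0], [-0.133, -0.996, 0]], "rot": [[0, 0, 0], [0, 0, 0], [0, 0, 0]], "hand": [0.5, 0.5, 0.5]}}

```text
time_s: 24.85
ee_pos: [544.2, 126.1, 215.2]
ee_rot: [180.0, -0.0, 0.0]
force: [0.6, -0.9, 0.9]
gripper_width: 45.6
gripper_force: 0.0
```

>>> {"api": "apply_moves", "payload": {"delta_pos": [[-0.133, -0.996, 0], [-0.133, -0.996, 0], [-0.133, -0.996, 0]], "rot": [[0, 0, 0], [0, 0, 0], [0, 0, 0]], "hand": [0.5, 0.5, 0.5]}}

```text
time_s: 25.1
ee_pos: [528.2, 6.5, 215.3]
ee_rot: [180.0, -0.1, 0.0]
force: [0.4, -0.5, 0.4]
gripper_width: 45.2
gripper_force: 0.0
```

>>> {"api": "apply_moves", "payload": {"delta_pos": [[-0.133, -0.996, 0], [-0.133, -0.996, 0], [-0.133, -0.996, 0]], "rot": [[0, 0, 0], [0, 0, 0], [0, 0, 0]], "hand": [0.5, 0.5, 0.5]}}

```text
time_s: 25.35
ee_pos: [512.3, -113.2, 215.3]
ee_rot: [180.0, -0.1, 0.0]
force: [-0.6, 0.9, 0.6]
gripper_width: 45.6
gripper_force: 0.0
```

>>> {"api": "apply_moves", "payload": {"delta_pos": [[-0.133, -0.996, 0], [-0.133, -0.996, 0], [-0.133, -0.996, 0]], "rot": [[0, 0, 0], [0, 0, 0], [0, 0, 0]], "hand": [0.5, 0.5, 0.5]}}

```text
time_s: 25.6
ee_pos: [496.3, -232.8, 215.3]
ee_rot: [179.9, -0.1, 0.0]
force: [0.4, -0.0, 0.3]
gripper_width: 45.3
gripper_force: 0.0
```

>>> {"api": "apply_moves", "payload": {"delta_pos": [[-0.133, -0.996, 0], [-0.133, -0.996, 0], [-0.133, -0.996, -0.1], [-0.133, -0.996, -0.35], [-0.133, -0.996, -0.66], [-0.133, -0.996, -0.66], [-0.133, -0.996, -0.66]], "rot": [[0, 0, 0], [0, 0, 0], [0, 0, 0], [0, 0, 0], [0, 0, 0], [0, 0, 0], [0, 0, 0]], "hand": [0.5, 0.5, 0.5, 0.5, 0.5, 0.5, 0.5]}}

```text
time_s: 26.18
ee_pos: [480.0, -349.3, 134.4]
ee_rot: [-179.9, 0.2, 0.0]
force: [1.5, -0.5, 0.2]
gripper_width: 45.8
gripper_force: 0.0
```

>>> {"api": "apply_moves", "payload": {"delta_pos": [[0, 0, -0.25], [0, 0, -0.5], [0, 0, -0.7], [0, 0, -0.805], [0, 0, -0.805], [0, 0, -0.805]], "rot": [[0, 0, 0], [0, 0, 0], [0, 0, 0], [0, 0, 0], [0, 0, 0], [0, 0, 0]], "hand": [0.5, 0.5, 0.5, 0.5, 0.5, 0.5]}}

```text
time_s: 26.68
ee_pos: [482.5, -350.4, 40.9]
ee_rot: [179.9, -0.1, 0.1]
force: [0.3, 0.4, 0.0]
gripper_width: 45.8
gripper_force: 0.0
```

>>> {"api": "apply_moves", "payload": {"delta_pos": [[0, 0, 0], [0, 0, 0], [0, 0, 0], [0, 0, 0], [0, 0, 0], [0, 0, 0]], "rot": [[0, 0, 0], [0, 0, 0], [0, 0, 0], [0, 0, 0], [0, 0, 0], [0, 0, 0]], "hand": [0, 0, 0, 0, 0, 0]}}

```text
time_s: 27.18
ee_pos: [481.4, -350.2, 39.8]
ee_rot: [179.9, -0.1, 0.0]
force: [0.5, 1.0, 5.2]
gripper_width: 19.2
gripper_force: 15.0
```

>>> {"api": "apply_moves", "payload": {"delta_pos": [[0, 0, 0.15], [0, 0, 0.4], [0, 0, 0.7], [0, 0, 1.0], [0, 0, 1.0]], "rot": [[0, 0, 0], [0, 0, 0], [0, 0, 0], [0, 0, 0], [0, 0, 0]], "hand": [0, 0, 0, 0, 0]}}

```text
time_s: 27.6
ee_pos: [484.3, -352.5, 166.3]
ee_rot: [179.5, -0.6, 0.0]
force: [0.4, -1.1, 0.2]
gripper_width: 19.5
gripper_force: 15.0
```

>>> {"api": "apply_moves", "payload": {"delta_pos": [[-0.147, 0.972, 0.057], [-0.147, 0.972, 0.057], [-0.147, 0.972, 0.057]], "rot": [[0, 0, 0], [0, 0, 0], [0, 0, 0]], "hand": [0, 0, 0]}}

```text
time_s: 27.85
ee_pos: [462.2, -231.4, 165.3]
ee_rot: [-179.9, 0.0, -0.0]
force: [0.9, 1.1, -0.6]
gripper_width: 19.7
gripper_force: 15.0
```

>>> {"api": "apply_moves", "payload": {"delta_pos": [[-0.147, 0.972, 0.057], [-0.147, 0.972, 0.057], [-0.147, 0.972, 0.057]], "rot": [[0, 0, 0], [0, 0, 0], [0, 0, 0]], "hand": [0, 0, 0]}}

```text
time_s: 28.1
ee_pos: [444.4, -114.4, 172.3]
ee_rot: [-180.0, 0.0, 0.0]
force: [0.4, 1.3, 0.2]
gripper_width: 19.5
gripper_force: 15.0
```

>>> {"api": "apply_moves", "payload": {"delta_pos": [[-0.147, 0.972, 0.057], [-0.147, 0.972, 0.057], [-0.147, 0.972, 0.057]], "rot": [[0, 0, 0], [0, 0, 0], [0, 0, 0]], "hand": [0, 0, 0]}}

```text
time_s: 28.35
ee_pos: [426.9, 2.2, 179.3]
ee_rot: [-180.0, 0.0, 0.0]
force: [0.9, 0.9, -0.2]
gripper_width: 19.5
gripper_force: 15.0
```

>>> {"api": "apply_moves", "payload": {"delta_pos": [[-0.147, 0.972, 0.057], [-0.147, 0.972, 0.057], [-0.147, 0.972, 0.057]], "rot": [[0, 0, 0], [0, 0, 0], [0, 0, 0]], "hand": [0, 0, 0]}}

```text
time_s: 28.6
ee_pos: [409.4, 118.9, 186.2]
ee_rot: [-180.0, -0.0, 0.1]
force: [0.0, -0.7, -1.3]
gripper_width: 19.6
gripper_force: 15.0
```

>>> {"api": "apply_moves", "payload": {"delta_pos": [[-0.147, 0.972, 0.057], [-0.147, 0.972, 0.057], [-0.147, 0.972, 0.057]], "rot": [[0, 0, 0], [0, 0, 0], [0, 0, 0]], "hand": [0, 0, 0]}}

```text
time_s: 28.85
ee_pos: [391.8, 235.7, 193.0]
ee_rot: [-180.0, -0.0, 0.1]
force: [0.5, -1.6, -0.4]
gripper_width: 19.3
gripper_force: 15.0
```

>>> {"api": "apply_moves", "payload": {"delta_pos": [[-0.147, 0.972, 0.057], [-0.147, 0.972, 0.057], [-0.147, 0.972, 0.057], [-0.147, 0.972, 0.057], [-0.147, 0.972, 0.057], [-0.147, 0.972, 0.057], [-0.147, 0.972, 0.057]], "rot": [[0, 0, 0], [0, 0, 0], [0, 0, 0], [0, 0, 0], [0, 0, 0], [0, 0, 0], [0, 0, 0]], "hand": [0, 0, 0, 0, 0, 0, 0]}}

```text
time_s: 29.43
ee_pos: [375.1, 348.5, 199.5]
ee_rot: [179.9, 0.0, -0.0]
force: [-0.1, 0.0, -0.1]
gripper_width: 19.5
gripper_force: 15.0
```

Run:
```python
from h import *
f,s=wrist('w4');T=viewer.grab_frame('top');S=viewer.grab_frame('scene');save(S,'s4')
print(s['ee_pos'],s['gripper_width'])
for g in(f,T,S):print(flasks(g))
tray(T)
```

```text
[375.09256574 348.54131239 199.49652344] 19.512389145045052
([(0.91, [283.0, 125.0], [442.5, 355.9], np.float64(0.97)), (0.74, [270.0, 10.0], [578.1, 367.5], np.float64(0.97))], [[445.7, 354.9]])
([(0.86, [110.0, 253.0], [441.5, 357.4], np.float64(0.94)), (0.78, [158.0, 192.0], [593.4, 257.0], np.float64(0.67)), (0.7, [114.0, 198.0], [574.2, 368.1], np.float64(0.73)), (0.51, [280.0, 183.0], [621.5, -66.3], np.float64(0.13))], [[594.9, 252.0], [577.5, 359.8], [589.4, 396.5], [436.9, 352.3]])
([(0.87, [425.0, 252.0], [440.3, 353.7], np.float64(0.71)), (0.84, [410.0, 289.0], [575.9, 365.7], np.float64(0.81)), (0.68, [354.0, 274.0], [594.0, 253.6], np.float64(0.42))], [[456.1, 352.9], [603.3, 260.4]])
tray score 0.92 wh 177 180 ctr [611.8 -44.1] ang 88.5 corners [[526.0, 46.0], [521.0, -130.0], [697.0, -134.0], [702.0, 41.0]] res 1.2
```

>>> {"api": "apply_moves", "payload": {"delta_pos": [[0.28, 0.025, 0], [0.562, 0.049, 0], [0.562, 0.049, -0.25], [0.562, 0.049, -0.507], [0.562, 0.049, -0.507], [0.562, 0.049, -0.507]], "rot": [[0, 0, 0], [0, 0, 0], [0, 0, 0], [0, 0, 0], [0, 0, 0], [0, 0, 0]], "hand": [0, 0, 0, 0, 0, 0]}}

```text
time_s: 30.43
ee_pos: [441.7, 355.2, 137.8]
ee_rot: [179.9, 0.2, 0.0]
force: [0.6, 0.9, -0.2]
gripper_width: 19.1
gripper_force: 15.0
```

>>> {"api": "apply_moves", "payload": {"delta_pos": [[0, 0, -0.06], [0, 0, -0.12], [0, 0, -0.18], [0, 0, -0.22], [0, 0, -0.26], [0, 0, -0.29], [0, 0, -0.315], [0, 0, -0.335], [0, 0, -0.335]], "rot": [[0, 0, 0], [0, 0, 0], [0, 0, 0], [0, 0, 0], [0, 0, 0], [0, 0, 0], [0, 0, 0], [0, 0, 0], [0, 0, 0]], "hand": [0, 0, 0, 0, 0, 0, 0, 0, 0]}}

```text
time_s: 31.18
ee_pos: [442.5, 355.7, 98.4]
ee_rot: [180.0, 0.0, 0.0]
force: [1.3, 0.2, 0.2]
gripper_width: 19.4
gripper_force: 15.0
```

>>> {"api": "apply_moves", "payload": {"delta_pos": [[0, 0, -0.01], [0, 0, -0.02], [0, 0, -0.03], [0, 0, -0.035], [0, 0, -0.035]], "rot": [[0, 0, 0], [0, 0, 0], [0, 0, 0], [0, 0, 0], [0, 0, 0]], "hand": [0, 0, 0, 0, 0]}}

```text
time_s: 31.6
ee_pos: [443.4, 355.7, 97.7]
ee_rot: [-180.0, -0.2, 0.1]
force: [-2.3, -5.6, 16.1]
gripper_width: 19.5
gripper_force: 15.0
```

>>> {"api": "apply_moves", "payload": {"delta_pos": [[0, 0, 0], [0, 0, 0], [0, 0, 0], [0, 0, 0], [0, 0, 0.1], [0, 0, 0.35], [0, 0, 0.7], [0, 0, 1.0], [0, 0, 1.0], [0, 0, 1.0]], "rot": [[0, 0, 0], [0, 0, 0], [0, 0, 0], [0, 0, 0], [0, 0, 0], [0, 0, 0], [0, 0, 0], [0, 0, 0], [0, 0, 0], [0, 0, 0]], "hand": [0.5, 0.5, 0.5, 0.5, 0.7, 0.7, 0.7, 0.7, 0.7, 0.7]}}

```text
time_s: 32.43
ee_pos: [443.4, 356.7, 216.6]
ee_rot: [-179.8, -0.2, 0.0]
force: [0.2, -1.4, -0.3]
gripper_width: 63.8
gripper_force: 0.0
```

Run:
```python
from h import *
S=viewer.grab_frame('scene');T=viewer.grab_frame('top');print(env.state()['ee_pos'])
for g in(T,S):print(flasks(g)[0])
v=tray(T)
a=cv2.resize(S['pixels'][200:340,320:480],(400,350),interpolation=cv2.INTER_CUBIC)
b=cv2.resize(T['pixels'][165:295,85:234],(400,350),interpolation=cv2.INTER_CUBIC)
save({'pixels':np.hstack([a,b])},'s5')
```

```text
[441.83740878 355.40326462 213.34265242]
[(0.84, [159.0, 190.0], [593.4, 254.9], np.float64(0.68)), (0.67, [113.0, 197.0], [573.3, 366.0], np.float64(0.71)), (0.67, [406.0, 233.0], [529.8, -349.2], np.float64(0.29)), (0.58, [115.0, 254.0], [440.3, 354.7], np.float64(0.67))]
[(0.76, [426.0, 254.0], [441.2, 353.7], np.float64(0.57)), (0.71, [362.0, 248.0], [467.9, 214.5], np.float64(0.25)), (0.67, [354.0, 275.0], [603.6, 257.0], np.float64(0.43)), (0.65, [409.0, 289.0], [576.3, 365.8], np.float64(0.84))]
tray score 0.87 wh 179 178 ctr [611.7 -45. ] ang 88.3 corners [[526.0, 46.0], [521.0, -130.0], [697.0, -136.0], [702.0, 40.0]] res 1.3
```

View pics/s5.png

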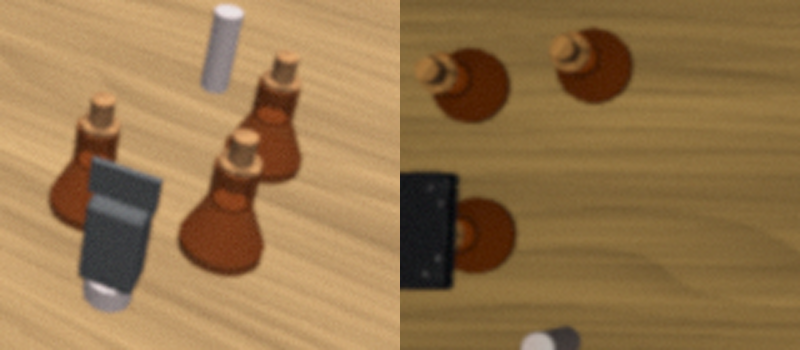

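All three flasks are stoppered, with the flanges on the rims. Now I'll move them into the bays, starting with the near-left flask.

>>> {"api": "apply_moves", "payload": {"delta_pos": [[0, 0, -0.3], [0, 0, -0.6], [0, 0, -0.7], [0, 0, -0.7]], "rot": [[0, 0, 0], [0, 0, 0], [0, 0, 0], [0, 0, 0]], "hand": [0.7, 0.7, 0.7, 0.7]}}

```text
time_s: 33.12
ee_pos: [440.1, 354.0, 126.2]
ee_rot: [179.7, 0.4, 0.0]
force: [0.3, -0.0, 0.6]
gripper_width: 63.8
gripper_force: 0.0
```

>>> {"api": "apply_moves", "payload": {"delta_pos": [[0, 0, -0.2], [0, 0, -0.4], [0, 0, -0.55], [0, 0, -0.64], [0, 0, -0.64], [0, 0, -0.64]], "rot": [[0, 0, 0], [0, 0, 0], [0, 0, 0], [0, 0, 0], [0, 0, 0], [0, 0, 0]], "hand": [0.7, 0.7, 0.7, 0.7, 0.7, 0.7]}}

```text
time_s: 33.62
ee_pos: [443.1, 356.3, 54.4]
ee_rot: [-180.0, -0.0, 0.0]
force: [0.6, 0.8, -1.1]
gripper_width: 63.7
gripper_force: 0.0
```

>>> {"api": "apply_moves", "payload": {"delta_pos": [[0, 0, 0], [0, 0, 0], [0, 0, 0], [0, 0, 0], [0, 0, 0], [0, 0, 0], [0, 0, 0], [0, 0, 0]], "rot": [[0, 0, 0], [0, 0, 0], [0, 0, 0], [0, 0, 0], [0, 0, 0], [0, 0, 0], [0, 0, 0], [0, 0, 0]], "hand": [0, 0, 0, 0, 0, 0, 0, 0], "newtons": 30}}

```text
time_s: 34.28
ee_pos: [442.9, 355.8, 54.4]
ee_rot: [-180.0, -0.0, 0.1]
force: [-0.4, -1.9, 5.5]
gripper_width: 35.5
gripper_force: 30.0
```

>>> {"api": "apply_moves", "payload": {"delta_pos": [[0, 0, 0.08], [0, 0, 0.16], [0, 0, 0.24], [0, 0, 0.3], [0, 0, 0.3]], "rot": [[0, 0, 0], [0, 0, 0], [0, 0, 0], [0, 0, 0], [0, 0, 0]], "hand": [0, 0, 0, 0, 0]}}

```text
time_s: 34.7
ee_pos: [443.6, 356.8, 91.9]
ee_rot: [-179.9, -0.2, 0.0]
force: [0.1, -0.3, -3.0]
gripper_width: 36.0
gripper_force: 30.0
```

Run:
```python
from h import *
S=viewer.grab_frame('scene');T=viewer.grab_frame('top');s=env.state();print(s['ee_pos'],s['force'],s['gripper_width'])
for g in(T,S):print(flasks(g)[0])
save({'pixels':cv2.resize(S['pixels'][180:340,320:480],(600,600),interpolation=cv2.INTER_CUBIC)},'s6')
```

```text
[442.61340767 355.95220305  90.21475742] [ 0.0029751   0.25984488 -2.21415817] 35.86728849058368
[(0.92, [113.0, 198.0], [573.4, 368.0], np.float64(0.71)), (0.71, [158.0, 190.0], [595.9, 254.6], np.float64(0.66))]
[(0.87, [355.0, 274.0], [593.8, 253.8], np.float64(0.43)), (0.85, [410.0, 288.0], [576.9, 366.2], np.float64(0.85)), (0.81, [428.0, 240.0], [387.7, 344.1], np.float64(0.85))]
```

>>> {"api": "apply_moves", "payload": {"delta_pos": [[0.11, -0.23, 0], [0.27, -0.57, 0], [0.443, -0.927, 0], [0.443, -0.927, 0]], "rot": [[0, 0, 0], [0, 0, 0], [0, 0, 0], [0, 0, 0]], "hand": [0, 0, 0, 0]}}

```text
time_s: 35.33
ee_pos: [497.3, 240.0, 89.3]
ee_rot: [179.8, -0.0, -0.1]
force: [-0.8, -0.6, -1.2]
gripper_width: 36.3
gripper_force: 30.0
```

>>> {"api": "apply_moves", "payload": {"delta_pos": [[0.15, -0.31, 0], [0.3, -0.62, 0], [0.443, -0.927, 0], [0.443, -0.927, 0]], "rot": [[0, 0, 0], [0, 0, 0], [0, 0, 0], [0, 0, 0]], "hand": [0, 0, 0, 0]}}

```text
time_s: 35.67
ee_pos: [551.8, 127.6, 89.6]
ee_rot: [179.8, -0.1, -0.3]
force: [-0.7, 1.1, -1.6]
gripper_width: 35.8
gripper_force: 30.0
```

>>> {"api": "apply_moves", "payload": {"delta_pos": [[0.15, -0.31, 0], [0.3, -0.62, 0], [0.443, -0.927, 0], [0.443, -0.927, 0], [0.443, -0.927, 0], [0.443, -0.927, 0]], "rot": [[0, 0, 0], [0, 0, 0], [0, 0, 0], [0, 0, 0], [0, 0, 0], [0, 0, 0]], "hand": [0, 0, 0, 0, 0, 0]}}

```text
time_s: 36.17
ee_pos: [601.3, 22.5, 89.2]
ee_rot: [-180.0, 0.1, -0.0]
force: [-0.4, 0.5, -2.0]
gripper_width: 36.0
gripper_force: 30.0
```

Run:
```python
from h import *
f,s=wrist('w6');print(s['ee_pos'],s['gripper_width'])
print([(round(p['score'],2),np.round(p['position']).tolist(),ray(f,p['position'],6)[:2].round(1).tolist()) for p in spotter.landmark_of(f,'bay0')])
print([(round(p['score'],2),ray(f,p['position'],0)[:2].round(1).tolist()) for p in spotter.landmark_of(f,'dock')+spotter.landmark_of(f,'tray')])
for z in(6,10,14):
  g=f['pixels'].copy()
for o,c in(((702,40),-1.8),):
  pass
# overlay the tray model from the top-camera fit (z=14)
C=np.array([611.8,-44.5]);a=np.radians(-1.75);R=np.array([[np.cos(a),-np.sin(a)],[np.sin(a),np.cos(a)]])
for k in(-88,-3,3,88):
  for P,Q in(((k,-88),(k,88)),((-88,k),(88,k))):
    p,q=[tuple(int(v) for v in proj(f,[*(C+R@np.array(w)),14]).round()) for w in(P,Q)]
    cv2.line(g,p,q,(0,0,255),1)
save({'pixels':g},'w6o')
```

```text
[601.31981407  22.49184879  89.16754218] 35.99138774631613
[(0.94, [442.0, 145.0], [655.3, -89.3]), (0.77, [325.0, 139.0], [659.2, -4.4])]
[(0.77, [704.7, 41.0]), (0.66, [704.2, 39.3])]
```

View pics/w6o.png

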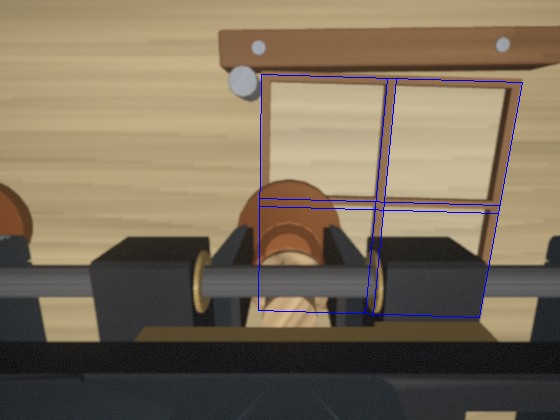

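The tray model overlaid on the wrist view matches to within 1–2 mm, with far-right bay centre near (655, -89). Setting the flask down there.

>>> {"api": "apply_moves", "payload": {"delta_pos": [[0.15, -0.31, 0], [0.3, -0.62, 0], [0.443, -0.927, 0], [0.443, -0.927, 0], [0.443, -0.927, 0]], "rot": [[0, 0, 0], [0, 0, 0], [0, 0, 0], [0, 0, 0], [0, 0, 0]], "hand": [0, 0, 0, 0, 0]}}

```text
time_s: 36.78
ee_pos: [655.6, -90.0, 89.5]
ee_rot: [-180.0, 0.0, -0.1]
force: [-0.2, 1.1, -2.7]
gripper_width: 36.3
gripper_force: 30.0
```

>>> {"api": "apply_moves", "payload": {"delta_pos": [[0, 0, -0.05], [0, 0, -0.1], [0, 0, -0.15], [0, 0, -0.19], [0, 0, -0.22], [0, 0, -0.235], [0, 0, -0.245], [0, 0, -0.245]], "rot": [[0, 0, 0], [0, 0, 0], [0, 0, 0], [0, 0, 0], [0, 0, 0], [0, 0, 0], [0, 0, 0], [0, 0, 0]], "hand": [0, 0, 0, 0, 0, 0, 0, 0]}}

```text
time_s: 37.45
ee_pos: [655.2, -88.9, 60.5]
ee_rot: [-180.0, -0.0, 0.1]
force: [-0.2, -0.4, -2.3]
gripper_width: 35.7
gripper_force: 30.0
```

>>> {"api": "apply_moves", "payload": {"delta_pos": [[0, 0, -0.008], [0, 0, -0.016], [0, 0, -0.016]], "rot": [[0, 0, 0], [0, 0, 0], [0, 0, 0]], "hand": [0, 0, 0]}}

```text
time_s: 37.7
ee_pos: [655.6, -89.2, 60.3]
ee_rot: [180.0, -0.1, 0.0]
force: [-2.3, 0.0, 6.4]
gripper_width: 36.0
gripper_force: 30.0
```

Run:
```python
from h import *
T=viewer.grab_frame('top');S=viewer.grab_frame('scene')
a=cv2.resize(S['pixels'][180:300,180:340],(420,315),interpolation=cv2.INTER_CUBIC)
b=cv2.resize(T['pixels'][130:250,220:380],(420,315),interpolation=cv2.INTER_CUBIC)
save({'pixels':np.hstack([a,b])[:,:800]},'d1');print(env.state()['force'],env.state()['ee_pos'])
```

```text
[-2.99963145 -0.19405533  6.80473282] [655.60074237 -89.23880172  60.3193766 ]
```

View pics/d1.png

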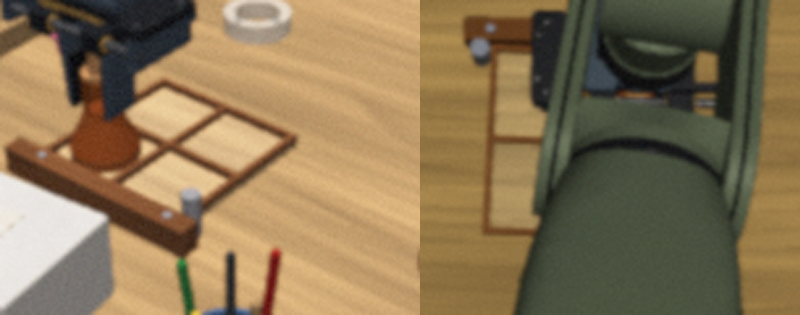

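The flask stands in the far-right bay, with contact at the floor height. Releasing and moving back to look at the other two.

>>> {"api": "apply_moves", "payload": {"delta_pos": [[0, 0, 0], [0, 0, 0], [0, 0, 0], [0, 0, 0], [0, 0, 0], [0, 0, 0.15], [0, 0, 0.4], [0, 0, 0.7], [0, 0, 1.0], [0, 0, 1.0]], "rot": [[0, 0, 0], [0, 0, 0], [0, 0, 0], [0, 0, 0], [0, 0, 0], [0, 0, 0], [0, 0, 0], [0, 0, 0], [0, 0, 0], [0, 0, 0]], "hand": [0.7, 0.7, 0.7, 0.7, 0.7, 0.7, 0.7, 0.7, 0.7, 0.7]}}

```text
time_s: 38.63
ee_pos: [659.4, -89.7, 186.9]
ee_rot: [179.9, -0.9, 0.0]
force: [0.3, 0.1, 0.5]
gripper_width: 63.9
gripper_force: 0.0
```

>>> {"api": "apply_moves", "payload": {"delta_pos": [[-0.24, 0.81, 0.04], [-0.24, 0.81, 0.04], [-0.24, 0.81, 0.04]], "rot": [[0, 0, 0], [0, 0, 0], [0, 0, 0]], "hand": [0.7, 0.7, 0.7]}}

```text
time_s: 38.88
ee_pos: [625.0, 11.6, 183.5]
ee_rot: [-179.9, 0.0, 0.1]
force: [-0.6, -0.6, 0.3]
gripper_width: 63.9
gripper_force: 0.0
```

>>> {"api": "apply_moves", "payload": {"delta_pos": [[-0.24, 0.81, 0.04], [-0.24, 0.81, 0.04], [-0.24, 0.81, 0.04]], "rot": [[0, 0, 0], [0, 0, 0], [0, 0, 0]], "hand": [0.7, 0.7, 0.7]}}

```text
time_s: 39.13
ee_pos: [596.0, 109.3, 188.1]
ee_rot: [-179.9, 0.0, 0.2]
force: [0.9, -0.2, -0.7]
gripper_width: 64.0
gripper_force: 0.0
```

>>> {"api": "apply_moves", "payload": {"delta_pos": [[-0.24, 0.81, 0.04], [-0.24, 0.81, 0.04], [-0.24, 0.81, 0.04]], "rot": [[0, 0, 0], [0, 0, 0], [0, 0, 0]], "hand": [0.7, 0.7, 0.7]}}

```text
time_s: 39.38
ee_pos: [567.3, 206.6, 192.9]
ee_rot: [-179.9, 0.0, 0.2]
force: [0.1, -0.5, -0.1]
gripper_width: 64.2
gripper_force: 0.0
```

>>> {"api": "apply_moves", "payload": {"delta_pos": [[-0.24, 0.81, 0.04], [-0.24, 0.81, 0.04], [-0.24, 0.81, 0.04], [-0.24, 0.81, 0.04], [-0.24, 0.81, 0.04], [-0.24, 0.81, 0.04], [-0.24, 0.81, 0.04]], "rot": [[0, 0, 0], [0, 0, 0], [0, 0, 0], [0, 0, 0], [0, 0, 0], [0, 0, 0], [0, 0, 0]], "hand": [0.7, 0.7, 0.7, 0.7, 0.7, 0.7, 0.7]}}

```text
time_s: 39.97
ee_pos: [540.4, 298.3, 197.5]
ee_rot: [180.0, 0.0, -0.0]
force: [-0.0, 0.1, -0.1]
gripper_width: 63.7
gripper_force: 0.0
```

Run:
```python
from h import *
f,s=wrist('w7');T=viewer.grab_frame('top');S=viewer.grab_frame('scene');save(T,'t7');save(S,'s7')
print(s['ee_pos'])
for g in(f,T,S):print(flasks(g))
tray(T)
```

```text
[540.38539368 298.32407496 197.46062318]
([(0.84, [327.0, 136.0], [596.9, 257.5], np.float64(0.56)), (0.59, [207.0, 188.0], [544.6, 383.3], np.float64(0.62))], [[543.1, 381.8], [596.8, 255.3]])
([(0.8, [299.0, 171.0], [652.4, -88.9], np.float64(0.66)), (0.61, [160.0, 190.0], [593.0, 256.8], np.float64(0.69)), (0.59, [108.0, 210.0], [539.6, 373.8], np.float64(0.18))], [[652.8, -94.4], [592.1, 258.0], [545.5, 383.1], [567.1, -87.2]])
([(0.96, [221.0, 227.0], [647.9, -99.3], np.float64(0.84)), (0.8, [422.0, 282.0], [542.3, 383.9], np.float64(0.84)), (0.55, [354.0, 275.0], [593.8, 253.4], np.float64(0.4))], [[536.5, 379.2], [644.3, -97.3], [651.7, -2.9], [603.3, 257.2]])
tray score 0.89 wh 183 180 ctr [611.1 -44.5] ang 88.4 corners [[526.0, 46.0], [521.0, -130.0], [697.0, -135.0], [702.0, 41.0]] res 1.0
```

The other flask has been knocked to about (543, 383). I'll re-measure it later. Picking the one at (597, 257) now.

>>> {"api": "apply_moves", "payload": {"delta_pos": [[0.24, -0.18, 0], [0.477, -0.352, 0], [0.477, -0.352, -0.25], [0.477, -0.352, -0.56], [0.477, -0.352, -0.56], [0.477, -0.352, -0.56]], "rot": [[0, 0, 0], [0, 0, 0], [0, 0, 0], [0, 0, 0], [0, 0, 0], [0, 0, 0]], "hand": [0.7, 0.7, 0.7, 0.7, 0.7, 0.7]}}

```text
time_s: 40.97
ee_pos: [595.9, 256.9, 128.7]
ee_rot: [179.9, 0.3, 0.0]
force: [-0.3, -0.1, 0.4]
gripper_width: 63.9
gripper_force: 0.0
```

>>> {"api": "apply_moves", "payload": {"delta_pos": [[0, 0, -0.2], [0, 0, -0.4], [0, 0, -0.55], [0, 0, -0.637], [0, 0, -0.637], [0, 0, -0.637]], "rot": [[0, 0, 0], [0, 0, 0], [0, 0, 0], [0, 0, 0], [0, 0, 0], [0, 0, 0]], "hand": [0.7, 0.7, 0.7, 0.7, 0.7, 0.7]}}

```text
time_s: 41.47
ee_pos: [598.2, 258.1, 55.6]
ee_rot: [-180.0, -0.1, 0.1]
force: [-0.6, -0.3, 0.8]
gripper_width: 63.9
gripper_force: 0.0
```

>>> {"api": "apply_moves", "payload": {"delta_pos": [[0, 0, 0], [0, 0, 0], [0, 0, 0], [0, 0, 0], [0, 0, 0], [0, 0, 0], [0, 0, 0], [0, 0, 0]], "rot": [[0, 0, 0], [0, 0, 0], [0, 0, 0], [0, 0, 0], [0, 0, 0], [0, 0, 0], [0, 0, 0], [0, 0, 0]], "hand": [0, 0, 0, 0, 0, 0, 0, 0]}}

```text
time_s: 42.13
ee_pos: [597.6, 257.3, 54.7]
ee_rot: [180.0, -0.1, 0.0]
force: [0.4, -1.9, 5.7]
gripper_width: 36.0
gripper_force: 30.0
```

>>> {"api": "apply_moves", "payload": {"delta_pos": [[0, 0, 0.08], [0, 0, 0.16], [0, 0, 0.24], [0, 0, 0.3], [0, 0, 0.3]], "rot": [[0, 0, 0], [0, 0, 0], [0, 0, 0], [0, 0, 0], [0, 0, 0]], "hand": [0, 0, 0, 0, 0]}}

```text
time_s: 42.55
ee_pos: [598.4, 258.1, 92.3]
ee_rot: [-179.9, -0.2, 0.0]
force: [-0.3, 0.9, -2.5]
gripper_width: 36.0
gripper_force: 30.0
```

>>> {"api": "apply_moves", "payload": {"delta_pos": [[0.04, -0.18, 0], [0.1, -0.44, 0], [0.166, -0.725, 0], [0.166, -0.725, 0]], "rot": [[0, 0, 0], [0, 0, 0], [0, 0, 0], [0, 0, 0]], "hand": [0, 0, 0, 0]}}

```text
time_s: 42.88
ee_pos: [618.1, 164.8, 89.8]
ee_rot: [179.8, -0.0, -0.1]
force: [-0.8, 0.3, -2.0]
gripper_width: 36.0
gripper_force: 30.0
```

>>> {"api": "apply_moves", "payload": {"delta_pos": [[0.055, -0.24, 0], [0.11, -0.48, 0], [0.166, -0.725, 0]], "rot": [[0, 0, 0], [0, 0, 0], [0, 0, 0]], "hand": [0, 0, 0]}}

```text
time_s: 43.13
ee_pos: [637.0, 82.7, 89.8]
ee_rot: [-180.0, 0.0, 0.1]
force: [-0.5, 0.7, -2.3]
gripper_width: 36.0
gripper_force: 30.0
```

>>> {"api": "apply_moves", "payload": {"delta_pos": [[0.055, -0.24, 0], [0.11, -0.48, 0], [0.166, -0.725, 0], [0.166, -0.725, 0], [0.166, -0.725, 0]], "rot": [[0, 0, 0], [0, 0, 0], [0, 0, 0], [0, 0, 0], [0, 0, 0]], "hand": [0, 0, 0, 0, 0]}}

```text
time_s: 43.55
ee_pos: [657.0, -5.0, 89.7]
ee_rot: [-180.0, 0.0, -0.1]
force: [-0.3, -0.1, -3.2]
gripper_width: 36.5
gripper_force: 30.0
```

>>> {"api": "apply_moves", "payload": {"delta_pos": [[0, 0, -0.05], [0, 0, -0.1], [0, 0, -0.15], [0, 0, -0.19], [0, 0, -0.22], [0, 0, -0.24], [0, 0, -0.25], [0, 0, -0.263], [0, 0, -0.263]], "rot": [[0, 0, 0], [0, 0, 0], [0, 0, 0], [0, 0, 0], [0, 0, 0], [0, 0, 0], [0, 0, 0], [0, 0, 0], [0, 0, 0]], "hand": [0, 0, 0, 0, 0, 0, 0, 0, 0]}}

```text
time_s: 44.3
ee_pos: [656.6, -3.1, 60.6]
ee_rot: [-180.0, 0.0, 0.1]
force: [-4.7, 0.4, 8.8]
gripper_width: 36.4
gripper_force: 30.0
```

>>> {"api": "apply_moves", "payload": {"delta_pos": [[0, 0, 0], [0, 0, 0], [0, 0, 0], [0, 0, 0], [0, 0, 0], [0, 0, 0.15], [0, 0, 0.4], [0, 0, 0.7], [0, 0, 1.0], [0, 0, 1.0]], "rot": [[0, 0, 0], [0, 0, 0], [0, 0, 0], [0, 0, 0], [0, 0, 0], [0, 0, 0], [0, 0, 0], [0, 0, 0], [0, 0, 0], [0, 0, 0]], "hand": [0.7, 0.7, 0.7, 0.7, 0.7, 0.7, 0.7, 0.7, 0.7, 0.7]}}

```text
time_s: 45.13
ee_pos: [661.3, -3.7, 186.8]
ee_rot: [180.0, -0.9, 0.0]
force: [1.4, 0.4, 0.5]
gripper_width: 63.8
gripper_force: 0.0
```

>>> {"api": "apply_moves", "payload": {"delta_pos": [[-0.373, 0.804, 0.04], [-0.373, 0.804, 0.04], [-0.373, 0.804, 0.04]], "rot": [[0, 0, 0], [0, 0, 0], [0, 0, 0]], "hand": [0.7, 0.7, 0.7]}}

```text
time_s: 45.38
ee_pos: [610.6, 95.5, 183.3]
ee_rot: [-179.9, 0.0, 0.1]
force: [0.1, 0.1, -0.3]
gripper_width: 63.5
gripper_force: 0.0
```

>>> {"api": "apply_moves", "payload": {"delta_pos": [[-0.373, 0.804, 0.04], [-0.373, 0.804, 0.04], [-0.373, 0.804, 0.04]], "rot": [[0, 0, 0], [0, 0, 0], [0, 0, 0]], "hand": [0.7, 0.7, 0.7]}}

```text
time_s: 45.63
ee_pos: [565.6, 192.6, 188.1]
ee_rot: [-179.9, 0.0, 0.1]
force: [1.9, -0.6, 0.1]
gripper_width: 63.7
gripper_force: 0.0
```

>>> {"api": "apply_moves", "payload": {"delta_pos": [[-0.373, 0.804, 0.04], [-0.373, 0.804, 0.04], [-0.373, 0.804, 0.04]], "rot": [[0, 0, 0], [0, 0, 0], [0, 0, 0]], "hand": [0.7, 0.7, 0.7]}}

```text
time_s: 45.88
ee_pos: [520.9, 289.3, 192.9]
ee_rot: [-179.9, 0.0, 0.2]
force: [0.2, 0.3, 0.4]
gripper_width: 63.8
gripper_force: 0.0
```

>>> {"api": "apply_moves", "payload": {"delta_pos": [[-0.373, 0.804, 0.04], [-0.373, 0.804, 0.04], [-0.373, 0.804, 0.04], [-0.373, 0.804, 0.04], [-0.373, 0.804, 0.04], [-0.373, 0.804, 0.04], [-0.373, 0.804, 0.04]], "rot": [[0, 0, 0], [0, 0, 0], [0, 0, 0], [0, 0, 0], [0, 0, 0], [0, 0, 0], [0, 0, 0]], "hand": [0.7, 0.7, 0.7, 0.7, 0.7, 0.7, 0.7]}}

```text
time_s: 46.47
ee_pos: [478.5, 381.2, 197.5]
ee_rot: [180.0, 0.0, -0.0]
force: [-0.1, -0.7, -0.5]
gripper_width: 63.7
gripper_force: 0.0
```

Run:
```python
from h import *
f,s=wrist('w8');T=viewer.grab_frame('top');S=viewer.grab_frame('scene')
print(s['ee_pos'])
for g in(f,T,S):print(flasks(g))
tray(T)
a=cv2.resize(S['pixels'][170:330,180:460],(800,457),interpolation=cv2.INTER_CUBIC);save({'pixels':a},'s8')
```

```text
[478.47001284 381.2087929  197.45091941]
([(0.68, [285.0, 126.0], [543.1, 385.4], np.float64(0.61))], [])
([(0.78, [299.0, 169.0], [654.8, -88.7], np.float64(0.62)), (0.64, [266.0, 167.0], [655.2, -1.9], np.float64(0.7)), (0.61, [108.0, 212.0], [541.4, 378.8], np.float64(0.53)), (0.5, [392.0, 141.0], [732.4, -309.0], np.float64(0.59))], [[543.3, 382.9], [656.6, -0.2], [645.0, -89.0]])
([(0.88, [248.0, 242.0], [645.9, -11.2], np.float64(0.79)), (0.85, [220.0, 228.0], [649.2, -97.8], np.float64(0.78)), (0.65, [422.0, 283.0], [541.9, 383.6], np.float64(0.85))], [[653.0, -10.7], [537.9, 381.0], [651.2, -93.2], [349.0, 280.3]])
tray score 0.73 wh 179 180 ctr [612.3 -44.3] ang 88.5 corners [[527.0, 46.0], [522.0, -130.0], [698.0, -135.0], [703.0, 41.0]] res 0.9
```

View pics/s8.png

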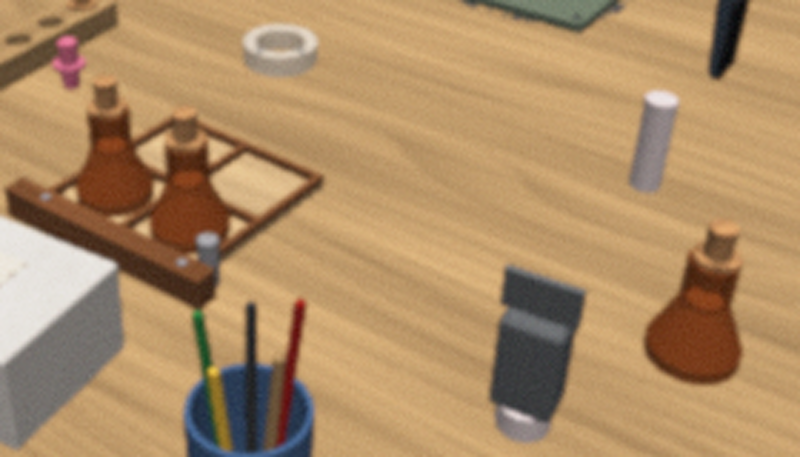

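Two flasks stand in the far bays. The third is upright and still stoppered at (543, 385), so I'll fetch it.

>>> {"api": "apply_moves", "payload": {"delta_pos": [[0.27, 0.01, 0], [0.544, 0.02, 0], [0.544, 0.02, -0.25], [0.544, 0.02, -0.56], [0.544, 0.02, -0.56], [0.544, 0.02, -0.56]], "rot": [[0, 0, 0], [0, 0, 0], [0, 0, 0], [0, 0, 0], [0, 0, 0], [0, 0, 0]], "hand": [0.7, 0.7, 0.7, 0.7, 0.7, 0.7]}}

```text
time_s: 47.47
ee_pos: [542.0, 384.0, 128.6]
ee_rot: [179.8, 0.3, 0.0]
force: [-0.8, 0.3, -0.3]
gripper_width: 64.1
gripper_force: 0.0
```

>>> {"api": "apply_moves", "payload": {"delta_pos": [[0, 0, -0.2], [0, 0, -0.4], [0, 0, -0.55], [0, 0, -0.637], [0, 0, -0.637], [0, 0, -0.637]], "rot": [[0, 0, 0], [0, 0, 0], [0, 0, 0], [0, 0, 0], [0, 0, 0], [0, 0, 0]], "hand": [0.7, 0.7, 0.7, 0.7, 0.7, 0.7]}}

```text
time_s: 47.97
ee_pos: [544.0, 385.5, 55.7]
ee_rot: [-179.9, -0.1, 0.1]
force: [1.2, -0.1, 1.0]
gripper_width: 63.7
gripper_force: 0.0
```

>>> {"api": "apply_moves", "payload": {"delta_pos": [[0, 0, 0], [0, 0, 0], [0, 0, 0], [0, 0, 0], [0, 0, 0], [0, 0, 0], [0, 0, 0], [0, 0, 0]], "rot": [[0, 0, 0], [0, 0, 0], [0, 0, 0], [0, 0, 0], [0, 0, 0], [0, 0, 0], [0, 0, 0], [0, 0, 0]], "hand": [0, 0, 0, 0, 0, 0, 0, 0]}}

```text
time_s: 48.63
ee_pos: [543.5, 384.9, 54.8]
ee_rot: [-180.0, -0.1, 0.0]
force: [-0.4, -1.4, 5.4]
gripper_width: 35.9
gripper_force: 30.0
```

>>> {"api": "apply_moves", "payload": {"delta_pos": [[0, 0, 0.08], [0, 0, 0.16], [0, 0, 0.24], [0, 0, 0.3], [0, 0, 0.3]], "rot": [[0, 0, 0], [0, 0, 0], [0, 0, 0], [0, 0, 0], [0, 0, 0]], "hand": [0, 0, 0, 0, 0]}}

```text
time_s: 49.05
ee_pos: [544.3, 385.5, 92.3]
ee_rot: [-179.9, -0.2, 0.0]
force: [1.0, 1.0, -1.8]
gripper_width: 35.6
gripper_force: 30.0
```

>>> {"api": "apply_moves", "payload": {"delta_pos": [[0.015, -0.2, 0], [0.036, -0.5, 0], [0.059, -0.804, 0], [0.059, -0.804, 0]], "rot": [[0, 0, 0], [0, 0, 0], [0, 0, 0], [0, 0, 0]], "hand": [0, 0, 0, 0]}}

```text
time_s: 49.38
ee_pos: [549.6, 282.1, 89.6]
ee_rot: [179.7, 0.2, -0.1]
force: [-0.5, -0.6, -3.5]
gripper_width: 35.6
gripper_force: 30.0
```

>>> {"api": "apply_moves", "payload": {"delta_pos": [[0.02, -0.27, 0], [0.04, -0.54, 0], [0.059, -0.804, 0]], "rot": [[0, 0, 0], [0, 0, 0], [0, 0, 0]], "hand": [0, 0, 0]}}

```text
time_s: 49.63
ee_pos: [557.1, 190.8, 89.9]
ee_rot: [180.0, 0.0, 0.1]
force: [0.2, -0.2, -1.8]
gripper_width: 36.3
gripper_force: 30.0
```

>>> {"api": "apply_moves", "payload": {"delta_pos": [[0.02, -0.27, 0], [0.04, -0.54, 0], [0.059, -0.804, 0]], "rot": [[0, 0, 0], [0, 0, 0], [0, 0, 0]], "hand": [0, 0, 0]}}

```text
time_s: 49.88
ee_pos: [564.3, 93.9, 90.0]
ee_rot: [180.0, 0.0, 0.0]
force: [0.4, -0.4, -2.0]
gripper_width: 35.7
gripper_force: 30.0
```

>>> {"api": "apply_moves", "payload": {"delta_pos": [[0.02, -0.27, 0], [0.04, -0.54, 0], [0.059, -0.804, 0], [0.059, -0.804, 0], [0.059, -0.804, 0]], "rot": [[0, 0, 0], [0, 0, 0], [0, 0, 0], [0, 0, 0], [0, 0, 0]], "hand": [0, 0, 0, 0, 0]}}

```text
time_s: 50.3
ee_pos: [571.6, -2.6, 90.0]
ee_rot: [-180.0, 0.0, -0.1]
force: [0.4, 1.2, -1.6]
gripper_width: 35.9
gripper_force: 30.0
```

>>> {"api": "apply_moves", "payload": {"delta_pos": [[0, 0, -0.05], [0, 0, -0.1], [0, 0, -0.15], [0, 0, -0.19], [0, 0, -0.22], [0, 0, -0.24], [0, 0, -0.25], [0, 0, -0.261], [0, 0, -0.261]], "rot": [[0, 0, 0], [0, 0, 0], [0, 0, 0], [0, 0, 0], [0, 0, 0], [0, 0, 0], [0, 0, 0], [0, 0, 0], [0, 0, 0]], "hand": [0, 0, 0, 0, 0, 0, 0, 0, 0]}}

```text
time_s: 51.05
ee_pos: [571.1, -0.5, 60.7]
ee_rot: [-180.0, 0.0, 0.1]
force: [-5.6, 2.1, 11.2]
gripper_width: 35.6
gripper_force: 30.0
```

Contact came at the floor height (60.7). Releasing, raising and retreating towards the robot's left, then checking.

>>> {"api": "apply_moves", "payload": {"delta_pos": [[0, 0, 0], [0, 0, 0], [0, 0, 0], [0, 0, 0], [0, 0, 0], [0, 0, 0.15], [0, 0, 0.4], [0, 0, 0.7], [0, 0, 1.0], [0, 0, 1.0]], "rot": [[0, 0, 0], [0, 0, 0], [0, 0, 0], [0, 0, 0], [0, 0, 0], [0, 0, 0], [0, 0, 0], [0, 0, 0], [0, 0, 0], [0, 0, 0]], "hand": [0.7, 0.7, 0.7, 0.7, 0.7, 0.7, 0.7, 0.7, 0.7, 0.7]}}

```text
time_s: 51.88
ee_pos: [576.0, -1.3, 186.1]
ee_rot: [180.0, -0.8, 0.0]
force: [1.0, -0.1, 0.2]
gripper_width: 63.7
gripper_force: 0.0
```

>>> {"api": "apply_moves", "payload": {"delta_pos": [[-0.3, 0.9, 0.3], [-0.3, 0.9, 0.3], [-0.3, 0.9, 0.3], [-0.3, 0.9, 0.3]], "rot": [[0, 0, 0], [0, 0, 0], [0, 0, 0], [0, 0, 0]], "hand": [0.7, 0.7, 0.7, 0.7]}}

```text
time_s: 52.22
ee_pos: [534.9, 111.8, 216.9]
ee_rot: [-179.8, -0.2, 0.3]
force: [-0.3, -1.2, 0.0]
gripper_width: 63.9
gripper_force: 0.0
```

>>> {"api": "apply_moves", "payload": {"delta_pos": [[-0.3, 0.9, 0.3], [-0.3, 0.9, 0.3], [-0.3, 0.9, 0.3], [-0.3, 0.9, 0.3], [-0.3, 0.9, 0.3]], "rot": [[0, 0, 0], [0, 0, 0], [0, 0, 0], [0, 0, 0], [0, 0, 0]], "hand": [0.7, 0.7, 0.7, 0.7, 0.7]}}

```text
time_s: 52.63
ee_pos: [499.5, 215.8, 250.8]
ee_rot: [180.0, -0.1, 0.2]
force: [-0.3, -0.5, -0.5]
gripper_width: 63.4
gripper_force: 0.0
```

Run:
```python
from h import *
T=viewer.grab_frame('top');S=viewer.grab_frame('scene')
for g in(T,S):print(flasks(g))
tray(T)
a=cv2.resize(S['pixels'][190:290,170:340],(400,300),interpolation=cv2.INTER_CUBIC)
b=cv2.resize(T['pixels'][125:235,220:367],(400,300),interpolation=cv2.INTER_CUBIC)
save({'pixels':np.hstack([a,b])},'e1')
```

```text
([(0.98, [264.0, 202.0], [568.2, 0.6], np.float64(0.7)), (0.9, [265.0, 170.0], [653.4, -3.5], np.float64(0.64)), (0.81, [297.0, 170.0], [654.4, -88.9], np.float64(0.71))], [[653.1, -99.3], [653.5, -6.1], [567.9, -9.6], [659.5, 2.1]])
([(0.86, [269.0, 225.0], [565.3, -6.3], np.float64(0.78)), (0.72, [248.0, 243.0], [648.2, -11.1], np.float64(0.79)), (0.69, [220.0, 228.0], [648.2, -96.7], np.float64(0.83))], [[567.7, -7.8], [656.6, -9.4], [656.4, -86.2]])
tray score 0.68 wh 178 181 ctr [611.9 -44.5] ang 88.0 corners [[527.0, 47.0], [521.0, -129.0], [697.0, -135.0], [703.0, 40.0]] res 1.3
```

View pics/e1.png

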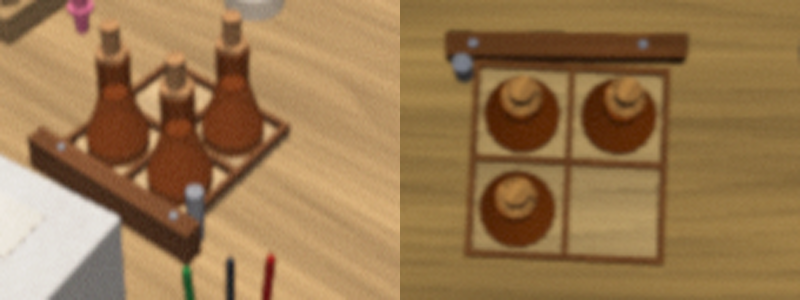

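Run:
```python
from h import *
T=viewer.grab_frame('top');S=viewer.grab_frame('scene')
W=cv2.cvtColor(cv2.imread('pics/w6.png'),cv2.COLOR_BGR2RGB)
s=env.state();f=viewer.grab_frame('wrist')
M=np.eye(4);M[:3,:3]=np.diag([1,-1,-1.]);M[:3,3]=[601.3,22.5,89.2];M=M@np.array(f['mount']);f=dict(f,pixels=W,R=M[:3,:3].T,t=-M[:3,:3].T@M[:3,3])
def edge(f,z,p0,p1,n=40,half=6):
    """subpixel strongest dark->.. gradient along normals to p0-p1 (world), fit yaw of the line"""
    g=cv2.GaussianBlur(cv2.cvtColor(f['pixels'],cv2.COLOR_RGB2GRAY),(0,0),1).astype(np.float32)
    P=[]
    for a in np.linspace(.08,.92,n):
        c=np.array(p0)*(1-a)+np.array(p1)*a
        xs=np.arange(-half*2,half*2.01,.5)
        uv=np.array([proj(f,[c[0]+d,c[1],z]) for d in xs],np.float32)
        v=cv2.remap(g,uv[:,:1],uv[:,1:],cv2.INTER_LINEAR).ravel()
        k=np.argmax(np.abs(np.gradient(v)));P.append((c[1],c[0]+xs[k]))
    P=np.array(P)
    for _ in range(4):
        q=np.polyfit(P[:,0],P[:,1],1);r=P[:,1]-np.polyval(q,P[:,0]);P=P[np.abs(r)<max(2*np.median(np.abs(r)),.6)]
    return round(-np.degrees(np.arctan(q[0])),2),round(float(np.polyval(q,-50)),1),len(P)
for n,g in(('top',T),('wrist',f)):
    print(n,'rail far',edge(g,30,(723,62),(723,-140)))
    print(n,'rail near top',edge(g,30,(699,20),(699,-140)))
    print(n,'tray far',edge(g,14,(701,38),(698,-133)))
    print(n,'tray near',edge(g,14,(526,45),(521,-128)))
u=[(258,47),(503,44)];A=[ray(f,p,30)[:2] for p in u];print('screws wrist',np.round(A,1).tolist())
u=[(230+92*110/600,125+85*110/600),(230+433*110/600,125+88*110/600)];print('screws top',[ray(T,p,30)[:2].round(1).tolist() for p in u])
```

```text
top rail far (np.float64(0.98), 723.9, 27)
top rail near top (np.float64(-1.08), 687.9, 22)
top tray far (np.float64(-1.51), 691.5, 26)
top tray near (np.float64(-1.39), 529.9, 21)
wrist rail far (np.float64(0.59), 726.9, 37)
wrist rail near top (np.float64(0.46), 701.9, 34)
wrist tray far (np.float64(3.91), 701.9, 25)
wrist tray near (np.float64(2.56), 515.2, 32)
screws wrist [[715.8, 40.9], [717.6, -109.6]]
screws top [[712.8, 39.7], [714.2, -110.7]]
```

The tray is within about 2° (0.04 rad) of the rail, inside the 0.06 rad limit, and hasn't moved since it was pushed. All three flasks are upright in their own bays with stoppers home, and the arm is clear. Handing in.

```bash
python3 -c "
from h import *
print(env.job_done())"
```

```text
the job is handed in; nothing more can be done
None
```

The job is handed in, with no verdict shown: the tray lies along the rail with its corner at the peg (about 0.04 rad off by my measurement, limit 0.06), and all three flasks stand stoppered in separate bays; the bystanders and pink look-alikes were left alone.

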